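Put the grinder away and shut its case

TASK

Take the dark grey and orange hand grinder off the sloping rack and lay it gently, flat, in the empty recess between the four grey ribs of the open red tool case, its steel nose towards the hinge. Then close the lid fully without letting it slam, and only after that fold the steel hasp down flat against the front of the case. Leave everything else where it is.

Things in the scene. Friction and masses are not known exactly. Their poses are not given: they have to be found in the camera images.
- grinder: Straight hand grinder, 162 mm long, 0.25-0.5 kg: dark grey body 42 x 42 mm (x -65 to 35 mm), orange band, round black tail, tapered orange neck, thin steel nose. Origin: mid-length on its underside; x points to the nose, z out of its top. It starts on its underside in a rack bay, nose uphill and to the right, so its z leans 30 degrees from vertical to the left.
- grinder_grip (a point): Point to grip: the middle of the grinder's body on its axis, 12 mm tailward of the origin, 21 mm above its underside. The body is 42 mm wide there (across y).
- grinder_nose (a point): End of the grinder's steel nose, on its axis (x +81 mm, z +21 mm in the grinder's frame).
- rack: Fixed wooden rack, slope 30 degrees, 200 mm long, 270 wide, low end (-x) towards the case (robot's left), with a 22 mm lip. Two bays at y = -68 and +68 mm hold grinder and level, either way round; guides 14 mm high, 54 mm apart, only near the ends leave the slope's middle 90 mm free for fingers. Origin: centre of its underside on the bench; mid-slope is 84 mm up.
- case: Fixed red steel tool case 200 (x) x 210 (y) x 70 mm high, walls and floor 6 mm, open top. Origin: centre of its underside; x points from the front (robot side) to the hinge side, z up. A fixed black battery block (110 x 46 mm, 50 mm above the case floor) fills its -y side; the empty recess is on its +y side.
- recess (a point): Centre of the recess on the case's inner floor, 6 mm above the bench; axes as the case. Grinder's place: origin here, x along the case's x. Four grey ribs 22 mm high stand either side, at x -65 to -45 and 23 to 37 mm, leaving a channel 54 mm wide along x. Between them (x -45 to 23 mm) fingers have 65 mm free either side of its middle. The case is 188 mm long inside.
- lid (a joint): Hinge angle of the lid, rad: 0 = closed flat on the case, positive = open, at most 1.8; starts about upright, 1.45 to 1.65. The lid is a slab 200 x 210 x 12 mm, 0.5 kg, hinged along the far (+x) top edge of the case. A stiff hinge (0.75 N m of friction) holds it at any angle: push it all the way, about 5 N near its free edge.
- lid_hinge (a point): Middle of the lid's hinge axis, 100 mm beyond the case's origin in x, 70.5 mm above the bench; the axis is the case's y. This frame turns with the lid and is aligned with the case when the lid is closed. In it the lid spans x -200 to 0, y -105 to 105, z 0 (inside face) to 12 mm (outside face).
- lid_edge (a point): Middle of the lid's free edge, on the outside face; axes as lid_hinge.
- hasp (a joint): Angle of the hasp on the lid, rad: 0 = closed, at right angles to the lid and flat on the case front when the lid is shut; positive = swung outward and up; 1.57 = in line with the lid, sticking out beyond its free edge; at most 1.9. Starts at 1.2 to 1.6. Stays where it is left (0.06 N m of friction, about 1.5 N at its end).
- hasp_hinge (a point): Middle of the hasp's hinge axis at the middle of the lid's free edge; with the lid shut it lies 104 mm in front of the case's origin and 72.5 mm above the bench, axis along the case's y. The hasp is a steel plate 50 mm long, 40 mm wide, 4 mm thick, with a curled end 8 mm thick.
- hasp_tip (a point): The curled free end of the hasp, 50 mm from its hinge.
- level: Yellow spirit level, 160 x 30 x 42 mm, in the rack's other bay. Leave it. Origin: centre of its underside.
- can_red: Red spray can, diameter 56, 170 mm high, standing left of the case. Leave it. Origin: centre of its foot.
- can_blue: Blue spray can, diameter 56, 170 mm high, standing left of the case. Leave it. Origin: centre of its foot.
- spool: Copper wire spool, diameter 80, 38 mm high, lying flat in front of the rack. Leave it. Origin: centre of its underside.
- mug: Blue mug, diameter 80, 90 mm high, left of the case and nearer the robot. Leave it. Origin: centre of its foot.
- jar: Amber glass jar with a dark lid, diameter 70, 75 mm high, at the back. Leave it. Origin: centre of its foot.
- hammer: Hammer lying at the right. Leave it. Origin: on its underside, near its middle.
- angle_bar: Offcut of dark steel angle, 180 mm long, 40 mm high, lying behind the case. Leave it. Origin: centre of its underside.
There are look-alikes about, which are no part of the job. Leave any purple look-alike of the grinder alone.

How it is judged:
By the outcome, as a careful person would: the job done as asked, in the order asked, and still so for the second after the job is handed in, with the robot touching nothing.
It also fails if it takes over 67 s, if anything falls off the work surface, if the arm or the gripper's body presses on something with over 40 N, if the wrist force passes 120 N, or if a joint passes its speed limit or range.

ROBOT

A 7-joint arm with a two-finger parallel gripper is mounted at the origin on the work surface. World frame = base frame: x ahead of the robot, y to its left, z up, the work surface at z = 0. Lengths are in mm, angles in rad, forces in N, time in s.
With the tool pointing down it reaches from about 400 to 850 mm from the base axis. Payload 4.5 kg.
Tool frame: the origin (TCP) lies midway between the tips of the shut fingers; the grasp point (between the pads) lies 19 mm behind it; z points along the fingers, y is the direction in which the jaws open and shut (so a half turn about z gives the same grasp; the last joint's range is limited). The gripper opens to 88 mm and grips with 3 to 60 N. Pads are 18 mm wide; open, the fingers measure 123 mm over their backs; the gripper's body (75 mm by 187 mm) begins 45 mm behind the grasp point.
Start: joints at [-1.149, 0.689, -0.195, 1.565, 0.157, 0.902, -0.215], TCP at [236.329, 578.623, 215.943] pointing down, gripper open.
Joint ranges: [-3.01, 3.01], [-0.46, 2.08], [-1.47, 1.51], [0.13, 2.56], [-1, 4.14], [0.04, 2.09], [-2.66, 2.66]. Speed limits (rad/s): [2.57, 2.57, 3.14, 3.14, 3.14, 3.14, 3.14].

INTERFACE

Orientations are given as a unit quaternion [w, x, y, z].
In Python, from bench import bot gives the robot as it stands. The module is installed in compiled form; this text tells all that it offers.
- The arm moves only by the shell command python3 -m creep 'ROWS' [FORCE]. ROWS is JSON, a list of rows, each a list of 7 numbers: the gripper command: -1 is shut, 1 is fully open, values between are in proportion, then the shift along the world's x, y, z in m, then the turn, a rotation vector about the world's x, y, z in rad. A call has 1 to 5 rows; each row shifts and turns the commanded pose from where the row before left it; what a row does not reach is not made up. A row lasts 1/12 s, in which the tool goes at most 41.7 mm and 7.16 degrees, less where a joint would pass 70% of its speed; a pose out of reach is approached as far as the arm can. A call with a gripper value outside its range is refused whole. The fingers move at their own pace and stop on an object; FORCE is the grip in N (left out, the last holds). Time passes only in rows, so rows that do not move let the fingers close. It gives the time, the measured TCP pose, the force and the opening at its end, in the units of the state.
- bot.get_state(): the state, without advancing time (a new reading comes with each control period).
- bot.read_camera(name): name is "side" or "top"; returns a dict with "color" (420x560x3 uint8, red, green, blue), "depth" (420x560 float32, mm along the optical axis (not along the pixel's ray), 0 where there is no reading), "vfov" (degrees; the focal length in pixels is half the picture's height over the tangent of half this angle, whatever the lens; pixels are square), "cx", "cy" (the principal point, pixels), "dist_coeffs" ([k1, k2, p1, p2, k3] as OpenCV has them; the pictures are not rectified), "rvec" (rotation vector, rad) and "tvec" (3), from world to camera coordinates, as OpenCV has them. Camera axes: x right, y down, z forward; pixel columns grow to the right and rows downward; lengths in mm; the calibration is good to about 2 mm. A picture is of the moment at which its call begins.
- bot.sign_off(): hands the job in, once; it reports no verdict.
The state is a dict: "clock": time; "joints": joint angles; "qvel": joint speeds; "joint_torque": joint torques, N m; "position": TCP position; "tool_rot": TCP orientation; "ft_force": force on the tool from outside, world axes, zero at the start; "moment": the same for the moment, N m; "width": finger opening in mm.
Only numpy, scipy, OpenCV 4.12 (cv2) and the standard library are available. Lean on these libraries where they do the work, as an engineer would, in place of code of your own. Each camera call takes 0.05 s, during which the arm holds its last target. There are 200 camera calls.

## Working session

There is one attempt and no reset: what is moved stays moved. The work goes in short steps, Python scripts to look and compute and a shell command to move; the robot and the scene stay as the last step left them, time stands still between calls to the robot, and variables do not carry over. Pictures are saved under pics/ and viewed, about 8 in all and at most 12, crops included, and the job is handed in when it is done.

```bash
mkdir -p pics; cat > h.py <<'E'
import numpy as np, cv2
from bench import bot
def cam(n):
    c=bot.read_camera(n); h=c["color"].shape[0]
    f=h/2/np.tan(np.radians(c["vfov"])/2)
    c["K"]=np.array([[f,0,c["cx"]],[0,f,c["cy"]],[0,0,1]]); c["D"]=np.array(c["dist_coeffs"],float)
    c["R"]=cv2.Rodrigues(np.array(c["rvec"],float))[0]; c["t"]=np.array(c["tvec"],float).ravel(); return c
def ray(c,u,v):
    p=cv2.undistortPoints(np.array([[[u,v]]],float),c["K"],c["D"])[0,0]
    return np.array([p[0],p[1],1.])
def dep(c,u,v,r=1):
    d=c["depth"][int(v)-r:int(v)+r+1,int(u)-r:int(u)+r+1]; d=d[d>0]
    return c["R"].T@(ray(c,u,v)*np.median(d)-c["t"]) if d.size else None
def plane(c,u,v,z):
    o=-c["R"].T@c["t"]; d=c["R"].T@ray(c,u,v); return o+d*(z-o[2])/d[2]
def tri(c1,p1,c2,p2):
    o=[-c["R"].T@c["t"] for c in(c1,c2)]; d=[c["R"].T@ray(c,*p) for c,p in((c1,p1),(c2,p2))]
    d=[x/np.linalg.norm(x) for x in d]
    s=np.linalg.lstsq(np.array([d[0],-d[1]]).T,o[1]-o[0],rcond=None)[0]
    a,b=o[0]+s[0]*d[0],o[1]+s[1]*d[1]; return (a+b)/2,np.linalg.norm(a-b)
def proj(c,P): return cv2.projectPoints(np.atleast_2d(np.array(P,float)),np.array(c["rvec"],float),c["t"],c["K"],c["D"])[0][:,0]
def save(n,im,s=1): cv2.imwrite("pics/"+n,cv2.resize(im[...,::-1],None,fx=s,fy=s,interpolation=cv2.INTER_CUBIC))
E
python3 - <<'E'
from h import *
import pickle
for n in("top","side"):
    c=cam(n); pickle.dump(c,open(n+"0.pkl","wb")); save(n+"0.png",c["color"],1.4)
    print(n,-c["R"].T@c["t"],c["R"][2],c["vfov"])
print(bot.get_state())
E
```

```text
top [ 394.66428658  -10.4910515  1576.78316958] [ 0.07293117 -0.00717641 -0.99731116] 50.63059578652206
side [  393.46115683 -1103.22471382   773.39780392] [ 0.09437682  0.85207348 -0.51484348] 51.17022063690185
{'clock': 0.1, 'joints': array([-1.14921438,  0.68986561, -0.19449376,  1.56626437,  0.15727748,
        0.90248531, -0.21505791]), 'qvel': array([-1.66825722e-03, -2.11090047e-03,  1.72634218e-05, -4.01724269e-03,
       -2.61182960e-04, -3.28754226e-04, -1.79179172e-03]), 'joint_torque': array([-4.09959714e-03, -5.28499782e+01, -1.27148017e+00, -1.53838474e+01,
       -5.24859026e-02,  2.01487201e-03,  3.60804063e-05]), 'position': array([236.1545863 , 578.00560403, 215.20463153]), 'tool_rot': array([-9.76303917e-05,  1.92635607e-01,  9.81270021e-01, -8.12280313e-04]), 'ft_force': array([ 0.48320266,  0.34885799, -0.37782623]), 'moment': array([ 0.02909587, -0.03052629,  0.03391059]), 'width': 87.76155440022754}
```

View pics/top0.png

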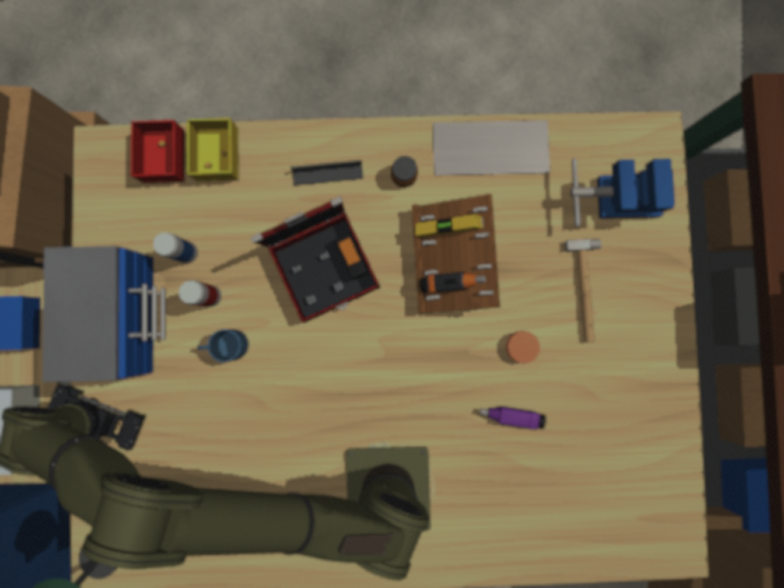

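View pics/side0.png

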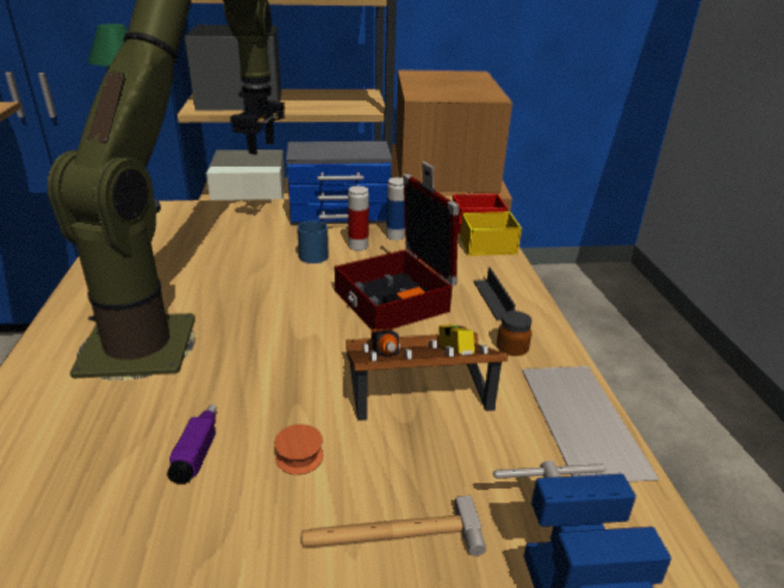

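Top picture: grinder (grey/orange) at (452,282), level at (448,225), case at (325,265) with its hinge to the upper left, purple look-alike at (515,417). Side picture: the grinder end-on at (386,343) in the near bay, lid upright at (432,228), and the hasp above it at (428,176). The grinder in the rack fits the description; the purple one lies on the bench. I'll enlarge both to confirm.

```bash
python3 - <<'E'
from h import *
import pickle
c=pickle.load(open("top0.pkl","rb")); save("top_c.png",c["color"][130:235,172:362],4.2)
c=pickle.load(open("side0.pkl","rb")); save("side_c.png",c["color"][112:262,235:369],4)
E
```

```text
(no output)
```

View pics/top_c.png

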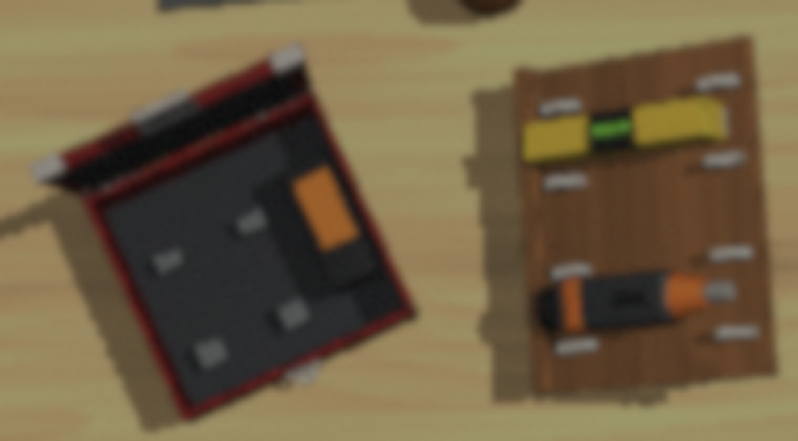

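View pics/side_c.png

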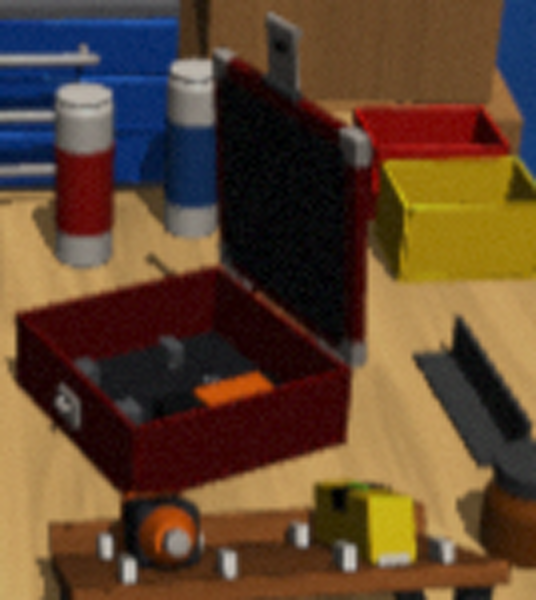

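The crops confirm it: grinder body at (625,300) in the top crop, nose right and uphill at (735,291). Case rim corners are at (187,415), (413,315), (313,97), (95,200). The hasp sticks up at side (283,50).

```bash
python3 - <<'E'
from h import *
import pickle
np.set_printoptions(precision=1,suppress=True)
t=pickle.load(open("top0.pkl","rb"));s=pickle.load(open("side0.pkl","rb"))
T=lambda U,V:(172+(U+.5)/4.2-.5,130+(V+.5)/4.2-.5)
S=lambda U,V:(235+(U+.5)/4-.5,112+(V+.5)/4-.5)
for n,a,b in[("FR",(413,315),(135,430)),("FL",(187,415),(18,317)),("BR",(313,97),(348,370)),("nose",(737,290),(178,543)),("lidR",(298,50),(356,133)),("lidL",(45,165),(222,55)),("hasptop",(165,105),(284,18))]:
    print(n,*tri(t,T(*a),s,S(*b)))
for n,a in[("FR",(413,315)),("FL",(187,415)),("BR",(313,97)),("BL",(95,200))]: print(n,plane(t,*T(*a),70))
for n,a in[("body",(625,300)),("bodyL",(592,303)),("bodyR",(655,297)),("band",(572,305)),("neck",(685,292)),("floor",(210,290)),("floor2",(225,250)),("rackmid",(640,220)),("racklo",(540,220)),("rackhi",(740,220)),("fr",(395,315))]: print(n,dep(t,*T(*a)))
E
```

```text
FR [503.8  11.1  68. ] 3.004170780864919
FL [424.8 195.9  67.4] 2.7420162495878406
BR [683.3  88.4  68.8] 0.427883664672315
nose [ 508.6 -240.3  144.7] 1.84574661402315
lidR [675.2  85.2 273.9] 5.202950933556869
lidL [599.3 266.3 268.8] 4.072035574592833
hasptop [629.7 171.2 332.2] 0.5473261987554592
FR [502.1  11.2  70. ]
FL [426.1 195.6  70. ]
BR [682.9  88.4  70. ]
BL [602.8 267.7  70. ]
body [ 506.  -156.2  118.7]
bodyL [ 505.5 -131.4  104. ]
bodyR [ 507.  -178.8  127.9]
band [ 505.  -116.1   94.8]
neck [ 509.7 -201.2  136.4]
floor [532.6 183.4   3.8]
floor2 [566.  169.8   6.5]
rackmid [ 573.1 -174.    83.1]
racklo [578.5 -94.8  56.4]
rackhi [ 566.7 -248.9  119.8]
fr [507.   27.2   7.6]
```

```bash
python3 -m creep '[[1,0,0,0.04,0,0,0],[1,0.01,-0.02,0.04,0,0,0],[1,0.013,-0.03,0,0,0,-0.1],[1,0.013,-0.033,0,0,0,-0.112],[1,0.013,-0.033,0,0,0,-0.112]]' 20
python3 -m creep '[[1,0.013,-0.033,0,0,0,-0.112],[1,0.013,-0.033,0,0,0,-0.112],[1,0.013,-0.033,0,0,0,-0.112],[1,0.013,-0.033,0,0,0,-0.112],[1,0.013,-0.033,0,0,0,-0.112]]'
cat >> h.py <<'E'
from scipy.spatial.transform import Rotation as Ro
def st():
    s=bot.get_state(); q=s["tool_rot"]; R=Ro.from_quat([q[1],q[2],q[3],q[0]])
    print("t",s["clock"],"tcp",np.round(s["position"],1),"F",np.round(s["ft_force"],1),"w",round(s["width"],1),"j",np.round(s["joints"],2)); return s,R
def to(pos,y,z):
    "shift (m) and world rotvec still to go, for tool at pos (mm) with axes y,z"
    s,R=st(); y=np.array(y)/np.linalg.norm(y); z=np.array(z)/np.linalg.norm(z); x=np.cross(y,z)
    T=Ro.from_matrix(np.array([x,y,z]).T)
    print("shift m",np.round((np.array(pos)-s["position"])/1000,4),"rotvec",np.round((T*R.inv()).as_rotvec(),4))
E
python3 - <<'E'
from h import *
import pickle
np.set_printoptions(precision=1,suppress=True)
t=pickle.load(open("top0.pkl","rb"))
T=lambda U,V:(172+(U+.5)/4.2-.5,130+(V+.5)/4.2-.5)
C=np.array([553.5,140.7]);a=np.radians(23);X=np.array([np.cos(a),np.sin(a)]);Y=np.array([-X[1],X[0]])
for p in[(168,261),(252,221),(210,352),(293,313)]:
    w=plane(t,*T(*p),26); d=w[:2]-C; print(w,d@X,d@Y)
n=np.array([-.028,.499,.866]); to(np.array([504.4,-166.9,86.1])+110*n,[.9984,.0558,0],-n)
E
```

```text
clock: 0.52
position: [284.7, 463.3, 292.6]
tool_rot: [-0.0, 0.351, 0.937, 0.0]
ft_force: [0.8, 0.5, 0.3]
width: 88.3
clock: 0.93
position: [349.5, 297.6, 292.2]
tool_rot: [-0.0, 0.596, 0.803, -0.0]
ft_force: [0.4, 0.5, -0.2]
width: 88.0
[555.9 215.3  26. ] 31.39126413079666 67.7568698565217
[587.7 144.5  26. ] 32.939308687492485 -9.860397109179049
[478.9 181.5  26. ] -52.73372215956114 66.75908494163633
[509.6 111.8  26. ] -51.72672173183537 -9.47027227243866
t 0.9333 tcp [349.5 297.6 292.2] F [ 0.4  0.5 -0.2] w 88.0 j [-0.8  0.4  0.   1.9 -0.   0.8 -0.5]
shift m [ 0.2 -0.4 -0.1] rotvec [-0.5 -0.1 -0.2]
```

```bash
python3 -m creep '[[1,0.013,-0.034,0,0,0,-0.118],[1,0.013,-0.034,0,0,0,-0.118],[1,0.013,-0.034,0,-0.105,-0.006,0],[1,0.013,-0.034,0,-0.105,-0.006,0],[1,0.013,-0.034,0,-0.105,-0.006,0]]'
python3 -m creep '[[1,0.013,-0.034,0,-0.105,-0.006,0],[1,0.013,-0.034,0,-0.104,-0.006,0],[1,0.013,-0.034,0,0,0,0],[1,0.013,-0.034,-0.02,0,0,0],[1,0.013,-0.034,-0.03,0,0,0]]'
python3 -m creep '[[1,0.013,-0.034,-0.03,0,0,0],[1,0.01,-0.034,-0.03,0,0,0],[1,0,0,0,0,0,0]]'
python3 - <<'E'
from h import *
n=np.array([-.028,.499,.866]); to(np.array([504.4,-166.9,86.1])+50*n,[.9984,.0558,0],-n)
E
```

```text
clock: 1.35
position: [415.3, 127.2, 293.1]
tool_rot: [0.116, 0.676, 0.719, -0.109]
ft_force: [-0.5, 0.0, 0.2]
width: 88.0
clock: 1.77
position: [479.7, -37.7, 246.2]
tool_rot: [0.189, 0.661, 0.704, -0.177]
ft_force: [0.5, 0.6, 0.1]
width: 88.0
clock: 2.02
position: [495.5, -103.9, 189.7]
tool_rot: [0.187, 0.663, 0.701, -0.184]
ft_force: [0.0, -0.6, 0.5]
width: 88.4
t 2.0167 tcp [ 495.5 -103.9  189.7] F [ 0.  -0.6  0.5] w 88.4 j [-0.48  0.68  0.4   2.05  0.52  0.59 -0.56]
shift m [ 0.0075 -0.0381 -0.0603] rotvec [ 0.0073 -0.0095  0.0024]
```

```bash
python3 -m creep '[[1,0.004,-0.019,-0.03,0.007,-0.009,0.002],[1,0.004,-0.019,-0.03,0,0,0],[1,0,0,0,0,0,0]]'
python3 - <<'E'
from h import *
t=cam("top");s=cam("side")
st()
n=np.array([-.028,.499,.866]);d=np.array([.048,-.865,.5])
g=np.array([504,-159.9,98.2])
print(proj(t,[g+21*n,g+93*d,g-69*d]),proj(s,[g+21*n,g+93*d,g-69*d]))
a=cv2.resize(t["color"][165:235,285:385],None,fx=4,fy=4);b=cv2.resize(s["color"][200:300,235:375],None,fx=2.85,fy=2.85)
im=np.zeros((a.shape[0]+b.shape[0],400,3),np.uint8);im[:280,:400]=a;im[280:,:b.shape[1]]=b[:, :400]
save("app.png",im)
E
```

```text
clock: 2.27
position: [503.6, -137.8, 128.8]
tool_rot: [0.187, 0.662, 0.704, -0.177]
ft_force: [0.0, -0.6, 0.3]
width: 88.4
t 2.3667 tcp [ 505.6 -135.1  131.9] F [0.7 1.  0.6] w 88.2 j [-0.43  0.8   0.44  2.08  0.59  0.39 -0.6 ]
[[318.34446464 201.94480775]
 [347.090532   198.98044616]
 [302.57155807 204.30257414]] [[273.42638564 235.96720689]
 [279.46421095 247.35369966]
 [270.30549635 241.62370467]]
```

View pics/app.png

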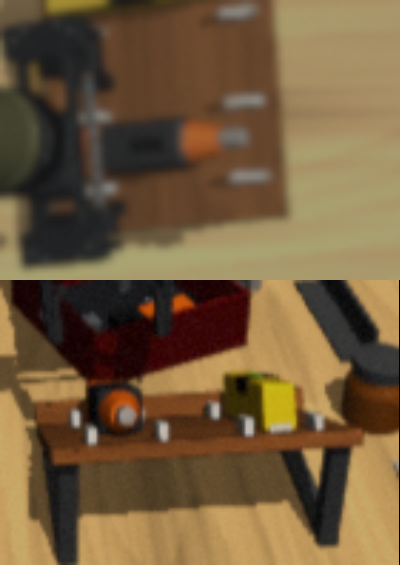

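The fingers straddle the grinder: in the side half they are at (55,300) and (165,310), with the body at (115,405). The jaws are square to the axis in the top half. Descending and gripping.

```bash
python3 -m creep '[[1,0,-0.012,-0.018,0,0,0],[1,-0.001,-0.011,-0.016,0,0,0],[1,0,-0.008,-0.011,0,0,0],[1,0,0,0,0,0,0]]'
python3 -m creep '[[-1,0,0,0,0,0,0],[-1,0,0,0,0,0,0],[-1,0,0,0,0,0,0],[-1,0,0,0,0,0,0],[-1,0,0,0,0,0,0]]' 30
python3 -m creep '[[-1,0,0,0,0,0,0],[-1,0,0,0,0,0,0],[-1,0,0,0,0,0,0],[-1,0,0,0,0,0,0],[-1,0,0,0,0,0,0]]' 30
```

```text
clock: 2.7
position: [505.4, -165.8, 87.5]
tool_rot: [0.189, 0.662, 0.705, -0.173]
ft_force: [0.2, 0.3, -0.1]
width: 88.2
clock: 3.12
position: [505.9, -165.5, 88.0]
tool_rot: [0.189, 0.662, 0.705, -0.172]
ft_force: [0.1, 0.1, 0.4]
width: 56.9
clock: 3.53
position: [505.8, -166.0, 87.5]
tool_rot: [0.189, 0.662, 0.705, -0.173]
ft_force: [0.2, 1.4, 3.6]
width: 41.9
```

```bash
python3 -m creep '[[-1,0,0.006,0.011,0,0,0],[-1,0,0.013,0.022,0,0,0],[-1,0,0.016,0.028,0,0,0],[-1,0,0.016,0.028,0,0,0],[-1,-0.005,0.018,0.025,0.09,0.005,0]]'
python3 -m creep '[[-1,-0.01,0.02,0.015,0.09,0.005,0],[-1,-0.01,0.02,0.01,0.09,0.005,0],[-1,-0.01,0.02,0.01,0.09,0.005,0],[-1,-0.01,0.02,0,0.09,0.005,0],[-1,-0.01,0.02,0,0.074,0.004,0]]'
python3 - <<'E'
from h import *
a=np.radians(23.1);to([460,40,240],[-np.sin(a),np.cos(a),0],[0,0,-1])
E
```

```text
clock: 3.95
position: [500.8, -90.5, 199.9]
tool_rot: [0.156, 0.665, 0.716, -0.142]
ft_force: [1.7, 0.5, -5.6]
width: 41.6
clock: 4.37
position: [449.6, 2.7, 237.2]
tool_rot: [0.0, 0.686, 0.727, 0.007]
ft_force: [0.2, 0.4, -3.3]
width: 41.7
t 4.3667 tcp [449.6   2.7 237.2] F [ 0.2  0.4 -3.3] w 41.7 j [-0.04  0.43 -0.08  2.06  0.04  0.65 -0.1 ]
shift m [0.0104 0.0373 0.0028] rotvec [-0.0171 -0.0029  1.9161]
```

```bash
for i in 1; do
python3 -m creep '[[-1,0.002,0,0,-0.017,-0.003,0.08],[-1,0.002,0,0,0,0,0.12],[-1,0.002,0,0,0,0,0.12],[-1,0.002,0,0,0,0,0.12],[-1,0,0,0,0,0,0.12]]'
python3 -m creep '[[-1,0,0.003,0,0,0,0.12],[-1,0,0.003,0,0,0,0.12],[-1,0,0.003,0,0,0,0.12],[-1,0,0.003,0,0,0,0.12],[-1,0,0.003,0,0,0,0.12]]'
python3 -m creep '[[-1,0,0.004,0,0,0,0.12],[-1,0,0.004,0,0,0,0.12],[-1,0,0.004,0,0,0,0.12],[-1,0,0.004,0,0,0,0.12],[-1,0,0.004,0,0,0,0.12]]'
python3 -m creep '[[-1,0,0.004,0,0,0,0.1],[-1,0,0,0,0,0,0.05],[-1,0,0,0,0,0,0]]'
done
python3 - <<'E'
from h import *
a=np.radians(23.1);to([533.5,163.5,190],[-np.sin(a),np.cos(a),0],[0,0,-1])
E
```

```text
clock: 4.78
position: [457.6, 2.3, 235.7]
tool_rot: [0.007, 0.455, 0.89, 0.002]
ft_force: [-0.3, 0.2, -2.8]
width: 41.7
clock: 5.2
position: [457.1, 17.2, 235.6]
tool_rot: [0.005, 0.172, 0.985, 0.004]
ft_force: [0.1, -0.0, -2.3]
width: 41.6
clock: 5.62
position: [457.1, 37.1, 235.6]
tool_rot: [0.003, -0.127, 0.992, 0.006]
ft_force: [-0.5, -0.4, -2.7]
width: 41.6
clock: 5.87
position: [457.3, 41.2, 235.5]
tool_rot: [0.003, -0.199, 0.98, 0.007]
ft_force: [1.0, 0.2, -3.7]
width: 41.4
t 5.8667 tcp [457.3  41.2 235.5] F [ 1.   0.2 -3.7] w 41.4 j [ 0.25  0.5  -0.65  2.01  0.42  0.76  1.32]
shift m [ 0.0762  0.1223 -0.0455] rotvec [-0.0142  0.0028  0.0033]
```

```bash
python3 -m creep '[[-1,0.019,0.03,-0.01,-0.014,0.003,0.003],[-1,0.019,0.03,-0.012,0,0,0],[-1,0.019,0.031,-0.012,0,0,0],[-1,0.019,0.031,-0.012,0,0,0],[-1,0,0,0,0,0,0]]'
python3 - <<'E'
from h import *
t=cam("top");s=cam("side")
a=np.radians(23.1);to([533.5,163.5,190],[-np.sin(a),np.cos(a),0],[0,0,-1])
X=np.array([np.cos(a),np.sin(a),0]);g=np.array([533.5,163.5,204.])
print(proj(t,[g+93*X,g-69*X]),proj(s,[g+93*X,g-69*X]))
a=cv2.resize(t["color"][130:240,160:290],None,fx=5,fy=5)
save("ov.png",a);save("ovs.png",s["color"][100:240,230:340],4)
E
```

```text
clock: 6.28
position: [535.8, 171.8, 188.3]
tool_rot: [0.002, -0.202, 0.979, 0.004]
ft_force: [0.3, 1.6, -2.9]
width: 41.8
t 6.3833 tcp [533.5 164.7 189. ] F [ 0.3 -0.3 -3.9] w 41.5 j [-0.04  0.68 -0.57  1.79  0.49  0.82  1.12]
shift m [ 0.     -0.0012  0.001 ] rotvec [-0.     -0.0004  0.0003]
[[207.84114157 165.83293278]
 [229.0640141  212.96549049]] [[298.66762809 151.49830957]
 [254.04024658 160.75625206]]
```

View pics/ov.png

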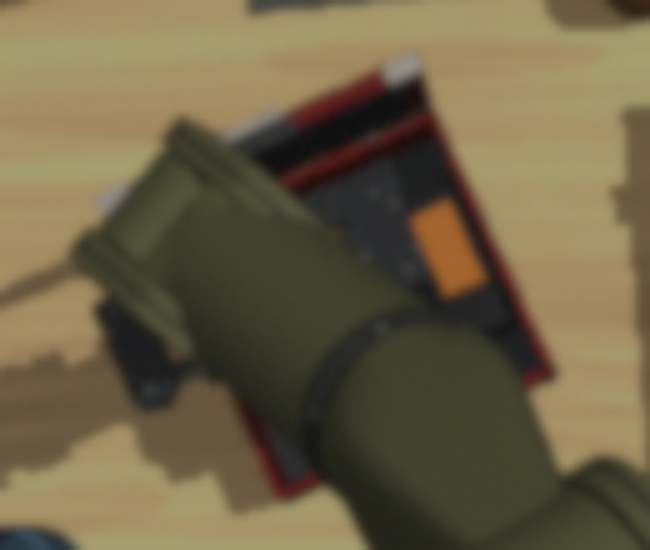

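View pics/ovs.png

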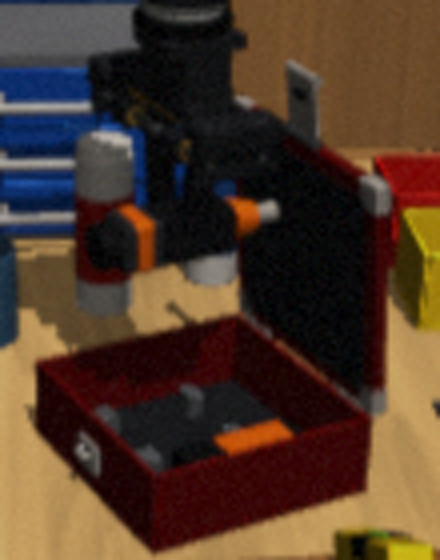

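Gripper and grinder are as predicted: nose at side crop (277,210) is pixel (299.0,152.3), predicted (298.7,151.5). Before lowering I'll check the arm's clearance to the lid and hasp.

```bash
python3 - <<'E'
from h import *
np.set_printoptions(precision=0,suppress=True)
C=np.array([554.5,142,0]);a=np.radians(23.1);X=np.array([np.cos(a),np.sin(a),0]);Y=np.array([-X[1],X[0],0])
for n in("top","side"):
    c=cam(n); v,u=np.nonzero(c["depth"]>0); d=c["depth"][v,u]
    p=cv2.undistortPoints(np.stack([u,v],1).astype(float)[:,None],c["K"],c["D"])[:,0]
    W=(np.c_[p,np.ones(len(p))]*d[:,None]-c["t"])@c["R"]
    Q=W-C; x=Q@X;y=Q@Y;z=W[:,2]
    for z0 in range(200,640,40):
        m=(z>z0)&(z<=z0+40)&(abs(y)<140)&(abs(x)<200)
        if m.sum()>5: print(n,z0,"x 1/50/99%",np.percentile(x[m],[1,50,99]),"y",np.percentile(y[m],[1,99]),m.sum())
E
```

```text
top 200 x 1/50/99% [86. 88. 91.] y [-101.   10.] 59
top 240 x 1/50/99% [81. 88. 98.] y [-102.  106.] 235
top 280 x 1/50/99% [-43. -10.  84.] y [-64. 122.] 464
top 320 x 1/50/99% [-42.   1.  88.] y [-61. 121.] 98
top 520 x 1/50/99% [-4. 25. 45.] y [ 6. 83.] 46
top 560 x 1/50/99% [-41.   1.  36.] y [-19.  78.] 618
top 600 x 1/50/99% [-93. -41.  -4.] y [-41.  56.] 728
side 200 x 1/50/99% [-84.  28.  97.] y [-105.   73.] 876
side 240 x 1/50/99% [-26.  84.  96.] y [-106.   99.] 479
side 280 x 1/50/99% [-46. -27.  85.] y [-68. 115.] 770
side 320 x 1/50/99% [-44. -20.  84.] y [-66. 115.] 403
side 360 x 1/50/99% [-48. -26.  22.] y [-16.  41.] 363
side 400 x 1/50/99% [-48. -28.  18.] y [-12.  38.] 359
side 440 x 1/50/99% [-47. -28.  17.] y [-11.  34.] 364
side 480 x 1/50/99% [-61. -29.  36.] y [-26.  48.] 450
side 520 x 1/50/99% [-87. -40.  43.] y [-39.  38.] 630
side 560 x 1/50/99% [-119.  -59.   31.] y [-45.  29.] 691
side 600 x 1/50/99% [-162. -106.  -16.] y [-64. -14.] 659
```

```bash
python3 -m creep '[[-1,0,-0.001,-0.015,0,0,0],[-1,0,0,-0.03,0,0,0],[-1,0,0,-0.03,0,0,0],[-1,0,0,-0.03,0,0,0],[-1,0,0,-0.02,0,0,0]]'
python3 -m creep '[[-1,0,0,-0.012,0,0,0],[-1,0,0,-0.01,0,0,0],[-1,0,0,-0.008,0,0,0],[-1,0,0,-0.006,0,0,0],[-1,0,0,0,0,0,0]]'
python3 - <<'E'
from h import *
a=np.radians(23.1);to([533.5,163.5,15],[-np.sin(a),np.cos(a),0],[0,0,-1])
E
```

```text
clock: 6.9
position: [533.2, 159.9, 63.6]
tool_rot: [-0.0, -0.198, 0.98, -0.001]
ft_force: [0.3, -0.9, -3.1]
width: 42.0
clock: 7.32
position: [534.2, 162.2, 29.0]
tool_rot: [0.001, -0.199, 0.98, -0.0]
ft_force: [-0.4, 0.7, -2.8]
width: 41.9
t 7.3167 tcp [534.2 162.2  29. ] F [-0.4  0.7 -2.8] w 41.9 j [-0.16  0.91 -0.38  1.89  0.7   0.47  0.94]
shift m [-0.0007  0.0013 -0.014 ] rotvec [-0.0002  0.002   0.0018]
```

```bash
python3 -m creep '[[-1,-0.0005,0.001,-0.005,0,0,0],[-1,0,0,-0.004,0,0,0],[-1,0,0,-0.002,0,0,0],[-1,0,0,0,0,0,0]]'
python3 -m creep '[[-1,0,0,-0.002,0,0,0],[-1,0,0,0,0,0,0]]'
python3 -m creep '[[-1,0,0,-0.001,0,0,0],[-1,0,0,0,0,0,0]]'
python3 -m creep '[[-1,0,0,-0.001,0,0,0],[-1,0,0,0,0,0,0]]'
```

```text
clock: 7.65
position: [533.8, 163.9, 18.2]
tool_rot: [0.001, -0.2, 0.98, 0.0]
ft_force: [0.3, 0.5, -3.9]
width: 41.2
clock: 7.82
position: [534.1, 164.1, 16.5]
tool_rot: [0.002, -0.2, 0.98, 0.0]
ft_force: [-0.0, 0.2, -2.1]
width: 41.5
clock: 7.98
position: [534.3, 164.1, 16.3]
tool_rot: [0.002, -0.2, 0.98, 0.0]
ft_force: [-0.9, -1.0, 3.3]
width: 41.6
clock: 8.15
position: [534.4, 164.0, 16.1]
tool_rot: [0.002, -0.199, 0.98, -0.0]
ft_force: [-1.6, -2.1, 11.9]
width: 41.6
```

```bash
python3 -m creep '[[-1,0,0,0.001,0,0,0],[0.1,0,0,0,0,0,0],[0.2,0,0,0,0,0,0],[0.3,0,0,0,0,0,0],[0.3,0,0,0,0,0,0]]'
python3 -m creep '[[0.3,0,0,0,0,0,0],[0.3,0,0,0,0,0,0]]'
python3 -m creep '[[0.3,0,0,0.01,0,0,0],[0.3,0,0,0.02,0,0,0],[0.3,0,0,0.03,0,0,0],[0.3,0,0,0.035,0,0,0],[0.3,0,0,0.035,0,0,0]]'
python3 -m creep '[[0.3,0,0,0.035,0,0,0],[0.3,-0.02,-0.01,0.035,0,0,0],[0.3,-0.035,-0.02,0,0,0,0],[0.3,-0.035,-0.02,0,0,0,0],[0.3,-0.035,-0.02,0,0,0,0]]'
```

```text
clock: 8.57
position: [533.9, 163.9, 15.3]
tool_rot: [0.001, -0.2, 0.98, 0.0]
ft_force: [0.4, -0.3, -0.2]
width: 57.4
clock: 8.73
position: [533.8, 163.9, 15.2]
tool_rot: [0.001, -0.2, 0.98, 0.0]
ft_force: [-0.7, -0.3, 0.1]
width: 57.2
clock: 9.15
position: [533.1, 163.7, 147.1]
tool_rot: [0.001, -0.2, 0.98, 0.0]
ft_force: [0.9, -0.2, 0.9]
width: 56.9
clock: 9.57
position: [407.5, 93.2, 216.5]
tool_rot: [0.002, -0.2, 0.98, -0.0]
ft_force: [0.7, -0.5, -0.9]
width: 57.2
```

```bash
python3 -m creep '[[-1,0.015,-0.025,0.02,0,0,-0.12],[-1,0.015,-0.025,0.02,0,0,-0.12],[-1,0.015,-0.025,0.02,0,0,-0.12],[-1,0.015,-0.025,0.02,0,0,-0.12],[-1,0.015,-0.03,0.02,0,0,-0.12]]'
python3 -m creep '[[-1,0,-0.015,0.015,0,0,-0.12],[-1,0,-0.015,0,0,0,-0.12],[-1,0,-0.015,0,0,0,-0.12],[-1,0,-0.015,0,0,0,-0.12],[-1,0,0,0,0,0,-0.12]]'
python3 -m creep '[[-1,0,0,0,0,0,-0.12],[-1,0,0,0,0,0,-0.12],[-1,0,0,0,0,0,-0.12],[-1,0,0,0,0,0,0]]'
python3 - <<'E'
from h import *
t=cam("top");s=cam("side")
a=np.radians(23.1);to([703,129,330],[np.cos(a),np.sin(a),0],[0,0,-1])
im=np.zeros((480,800,3),np.uint8)
im[:440,:400]=cv2.resize(t["color"][135:245,170:270],None,fx=4,fy=4);im[:480,400:]=cv2.resize(s["color"][140:260,230:330],None,fx=4,fy=4)
save("placed.png",im)
E
```

```text
clock: 9.98
position: [483.7, -36.4, 317.4]
tool_rot: [0.002, 0.101, 0.995, 0.0]
ft_force: [1.4, 0.8, 1.2]
width: 25.9
clock: 10.4
position: [483.0, -99.6, 330.9]
tool_rot: [0.001, 0.393, 0.919, -0.002]
ft_force: [-0.1, -1.1, -0.5]
width: 0.3
clock: 10.73
position: [483.5, -95.8, 331.0]
tool_rot: [0.001, 0.548, 0.836, -0.001]
ft_force: [0.4, 0.2, 0.7]
width: 0.5
t 10.8333 tcp [483.6 -95.8 330.8] F [-0.4 -0.2 -0.6] w 0.0 j [ 0.28  0.38 -0.27  1.78  0.12  0.99  0.39]
shift m [ 0.2194  0.2248 -0.0008] rotvec [ 0.0025  0.0009 -0.0138]
```

View pics/placed.png

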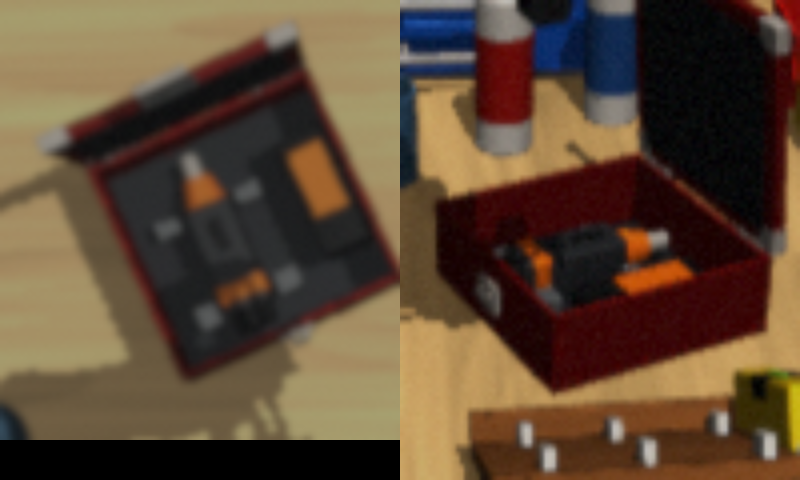

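The grinder lies between the four ribs: top nose at (192,160) towards the hinge, body at (222,240), tail at (250,315). I'll check flatness by depth, then move behind the lid.

```bash
python3 - <<'E'
from h import *
np.set_printoptions(precision=1,suppress=True)
t=cam("top")
for U,V in[(192,165),(203,192),(213,215),(226,255),(243,290),(252,315)]: print(dep(t,170+U/4,135+V/4,0))
C=np.array([554.5,142])
a=np.radians(23.1)
for U,V in[(190,157),(254,325)]:
    d=plane(t,170+U/4,135+V/4,27)[:2]-C; print("case xy",d@[np.cos(a),np.sin(a)],d@[-np.sin(a),np.cos(a)])
E
python3 -m creep '[[-1,0.02,0.02,0.005,0,0,-0.014],[-1,0.02,0.02,0.005,0,0,0],[-1,0.022,0.022,0.005,0,0,0],[-1,0.022,0.022,0,0,0,0],[-1,0.022,0.022,0,0,0,0]]'
python3 -m creep '[[-1,0.022,0.022,0,0,0,0],[-1,0.022,0.022,0,0,0,0],[-1,0.022,0.022,0,0,0,0],[-1,0.022,0.022,0,0,0,0],[-1,0.022,0.022,0,0,0,0]]'
python3 -m creep '[[-1,0,0,0,0,0,0]]'
python3 - <<'E'
from h import *
a=np.radians(23.1);to([703,129,245],[np.cos(a),np.sin(a),0],[0,0,-1])
E
```

```text
[609.2 191.1  33. ]
[583.6 180.3  45.7]
[563.4 172.1  44.3]
[528.1 161.2  46.9]
[497.3 147.   47.7]
[475.8 140.1  42.6]
case xy 77.85889065192961 22.829382911712536
case xy -80.44470716889498 32.241269959737764
clock: 11.3
position: [590.7, 10.8, 345.9]
tool_rot: [0.001, 0.552, 0.834, -0.001]
ft_force: [0.2, -0.5, 0.8]
width: 0.6
clock: 11.72
position: [700.5, 120.8, 345.3]
tool_rot: [0.001, 0.552, 0.834, -0.001]
ft_force: [0.7, 0.1, 0.2]
width: 0.5
clock: 11.8
position: [701.4, 126.4, 343.2]
tool_rot: [-0.001, 0.549, 0.836, 0.001]
ft_force: [-1.7, 0.9, -0.9]
width: 0.6
t 11.8 tcp [701.4 126.4 343.2] F [-1.7  0.9 -0.9] w 0.6 j [-0.14  0.73 -0.24  1.06  0.16  1.37  0.05]
shift m [ 0.0016  0.0026 -0.0982] rotvec [-0.0029 -0.0005 -0.0042]
```

```bash
python3 -m creep '[[-1,0.001,0.002,-0.025,0,0,0],[-1,0,0,-0.03,0,0,0],[-1,0,0,-0.028,0,0,0],[-1,0,0,-0.015,0,0,0],[-1,0,0,0,0,0,0]]'
python3 -m creep '[[-1,-0.005,-0.002,0,0,0,0],[-1,-0.005,-0.002,0,0,0,0],[-1,0,0,0,0,0,0]]'
python3 -m creep '[[-1,-0.005,-0.002,0,0,0,0],[-1,-0.005,-0.002,0,0,0,0],[-1,0,0,0,0,0,0]]'
python3 -m creep '[[-1,-0.005,-0.002,0,0,0,0],[-1,-0.005,-0.002,0,0,0,0],[-1,0,0,0,0,0,0]]'
python3 - <<'E'
from h import *
t=cam("top");s=cam("side");st()
im=np.zeros((480,800,3),np.uint8)
im[:440,:400]=cv2.resize(t["color"][115:225,170:270],None,fx=4,fy=4);im[:480,400:]=cv2.resize(s["color"][90:210,260:360],None,fx=4,fy=4)
save("behind.png",im)
E
```

```text
clock: 12.22
position: [697.8, 120.4, 242.9]
tool_rot: [-0.002, 0.552, 0.834, -0.004]
ft_force: [0.6, -0.1, -0.1]
width: 0.3
clock: 12.47
position: [690.8, 117.3, 249.6]
tool_rot: [0.002, 0.553, 0.833, -0.0]
ft_force: [0.7, 0.8, -0.5]
width: 0.4
clock: 12.72
position: [680.2, 113.3, 248.4]
tool_rot: [0.001, 0.553, 0.833, -0.001]
ft_force: [-1.0, -0.1, -0.0]
width: 0.3
clock: 12.97
position: [670.6, 109.7, 248.4]
tool_rot: [0.001, 0.553, 0.833, -0.0]
ft_force: [0.1, 0.3, 5.3]
width: 0.4
t 13.0667 tcp [670.6 109.7 248.3] F [-1.5 -0.9  6.5] w 0.1 j [-0.11  0.74 -0.24  1.34  0.19  1.08  0.02]
```

View pics/behind.png

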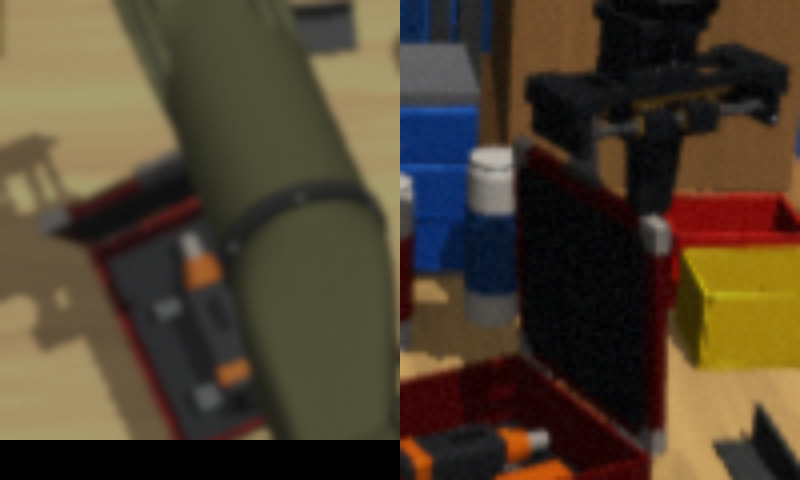

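The closed fingers stand behind the lid at (650,180) in the side half. The force is 6.5 N upward, which I didn't expect. I'll check the lid angle and nearby points from depth before pushing on.

```bash
cat >> h.py <<'E'
_a=np.radians(23.1);C=np.array([554.5,142,0]);X=np.array([np.cos(_a),np.sin(_a),0]);Y=np.array([-X[1],X[0],0])
def cloud(n):
    c=cam(n); v,u=np.nonzero(c["depth"]>0); d=c["depth"][v,u]
    p=cv2.undistortPoints(np.stack([u,v],1).astype(float)[:,None],c["K"],c["D"])[:,0]
    Q=(np.c_[p,np.ones(len(p))]*d[:,None]-c["t"])@c["R"]-C
    return np.c_[Q@X,Q@Y,Q[:,2]],c["color"][v,u],np.c_[u,v]
def incase(p): return np.round([(p-C)@X,(p-C)@Y,p[2]],1)
E
python3 - <<'E'
from h import *
np.set_printoptions(precision=1,suppress=True)
s,R=st();print("tcp case",incase(s["position"]))
q,col,uv=cloud("side")
for z0 in range(80,345,15):
    m=(q[:,2]>z0)&(q[:,2]<=z0+15)&(q[:,0]>40)&(q[:,0]<140)
    for y0,y1 in((-105,-80),(-80,-40),(-25,25),(40,100)):
        k=m&(q[:,1]>y0)&(q[:,1]<y1)
        if k.sum()>3: print(z0,y0,np.median(q[k,0]),k.sum(),col[k].mean(0),end=" | ")
    print()
E
```

```text
t 13.0667 tcp [670.6 109.7 248.3] F [-1.5 -0.9  6.5] w 0.1 j [-0.1  0.7 -0.2  1.3  0.2  1.1  0. ]
tcp case [ 94.1 -75.3 248.3]
80 -105 99.81248018870133 29 [73.7 63.2 56.6] | 80 -80 98.5968120595566 27 [12.8  6.4  7.7] | 80 -25 97.83933050659257 29 [14.2  6.9  7.2] | 80 40 98.34012555153669 31 [17.2 12.6 13.7] | 
95 -105 98.68544936847482 26 [37.4 11.8 11.1] | 95 -80 96.96592785822098 31 [6.1 7.1 7.2] | 95 -25 96.49161328142002 33 [7.7 7.6 8.9] | 95 40 96.16448264756242 37 [9.5 7.9 8.4] | 
110 -105 97.5533365749644 28 [44.4 16.4 12. ] | 110 -80 95.44181658861416 25 [7.8 8.2 9.3] | 110 -25 95.74870408877042 30 [5.8 6.5 7.6] | 110 40 95.35422896302957 31 [8.8 7.9 8.3] | 
125 -105 96.88785312364601 31 [38.9 13.1 10.6] | 125 -80 94.15621329480372 26 [6.8 7.5 8.6] | 125 -25 93.99189605980406 33 [7.3 8.1 9.3] | 125 40 94.3908792650027 36 [8.8 6.1 7.1] | 
140 -105 95.4892008424973 27 [47.3 17.2 11.9] | 140 -80 93.33532068968076 29 [7.9 7.9 8.8] | 140 -25 93.47646269317694 33 [6.5 7.2 8.2] | 140 40 92.67036780773935 32 [8.8 6.7 7.5] | 
155 -105 94.09735994311097 35 [41.1 12.3  9.8] | 155 -80
[... 1356 characters left out ...]
 38 [25.2  9.6  8.3] | 260 40 84.3109827942209 55 [47.5 26.4 22.2] | 
275 -105 94.28895720282415 42 [19.4 16.1 17.2] | 275 -80 81.89901392196019 15 [21.8 15.7 12.4] | 275 -25 83.36636265391319 42 [36.7 33.2 30.4] | 
290 -105 94.78638308177537 45 [16.8 15.6 15.7] | 290 -80 79.70353158080042 16 [24.1 19.9 14.6] | 290 -25 83.16951790497913 10 [59.4 50.3 41.6] | 
305 -105 93.6889428148356 50 [13.3 12.  13.4] | 305 -80 79.58245714396638 22 [21.5 17.  14.2] | 
320 -105 99.72938587726175 35 [12.6 11.9 11.4] | 320 -80 78.17908210733839 10 [17.2 16.3 13.7] | 320 -25 81.91301213702855 7 [51.3 46.4 41.7] | 
335 -105 66.43014093164955 24 [34.3 28.8 20.7] | 335 -80 64.45311283215156 19 [21.2 18.2 14.7] |
```

```bash
python3 -m creep '[[-1,0.005,0.002,0,0,0,0],[-1,0,0,0,0,0,0]]'
python3 -m creep '[[-1,0.005,0.002,0,0,0,0],[-1,0,0,0,0,0,0]]'
python3 -m creep '[[-1,0.009,0.004,0,0,0,0],[-1,0,0,0,0,0,0]]'
python3 - <<'E'
from h import *
s,R=st();print("tcp case",incase(s["position"]),s["moment"])
q,col,uv=cloud("side")
for z0 in range(270,330,6):
    k=(q[:,2]>z0)&(q[:,2]<=z0+6)&(q[:,0]>40)&(q[:,0]<150)&(q[:,1]>-105)&(q[:,1]<-35)&(col.max(1)<60)
    if k.sum()>3: print(z0,np.percentile(q[k,0],[2,20,50,80,98]).round(),np.percentile(q[k,1],[5,50,95]).round(),k.sum())
E
```

```text
clock: 13.28
position: [675.6, 111.7, 248.4]
tool_rot: [0.001, 0.553, 0.833, -0.001]
ft_force: [-2.1, 0.2, 8.4]
width: 0.1
clock: 13.45
position: [680.8, 113.9, 248.4]
tool_rot: [0.001, 0.553, 0.833, -0.001]
ft_force: [-1.9, -0.9, 8.5]
width: 0.1
clock: 13.62
position: [690.5, 117.7, 248.2]
tool_rot: [0.001, 0.553, 0.833, -0.001]
ft_force: [0.3, -0.9, 7.4]
width: 0.5
t 13.6167 tcp [690.5 117.7 248.2] F [ 0.3 -0.9  7.4] w 0.5 j [-0.12  0.77 -0.24  1.26  0.19  1.12  0.02]
tcp case [115.6 -75.7 248.2] [-0.15580245  0.04155434  0.00765267]
270 [ 99. 101. 104. 108. 122.] [-86. -65. -42.] 24
276 [102. 103. 110. 121. 126.] [-89. -85. -68.] 21
282 [100. 102. 110. 122. 128.] [-88. -84. -68.] 22
288 [ 99. 102. 111. 121. 130.] [-87. -84. -67.] 27
294 [ 99. 102. 110. 124. 132.] [-87. -82. -67.] 24
300 [ 99. 101. 109. 123. 132.] [-86. -83. -68.] 22
306 [ 98.  99. 111. 124. 132.] [-88. -85. -67.] 27
312 [ 98. 100. 116. 124. 132.] [-87. -83. -71.] 30
318 [ 97.  99. 122. 124. 132.] [-89. -82. -68.] 27
324 [ 95.  98. 105. 126. 133.] [-87. -86. -74.] 18
```

```bash
python3 -m creep '[[-1,0.012,0.005,0.01,0,0,0],[-1,0,0,0.01,0,0,0],[-1,0,0,0,0,0,0]]'
python3 -m creep '[[-1,0,0,0.03,0,0,0],[-1,0,0,0.03,0,0,0],[-1,0,0,0,0,0,0],[-1,0,0,0,0,0,0]]'
python3 - <<'E'
from h import *
s,R=st();print("tcp case",incase(s["position"]),s["moment"])
q,col,uv=cloud("side")
for y0,y1 in((-105,-60),(-25,25),(60,105)):
    for z0 in(230,245,275,300):
        k=(q[:,2]>z0)&(q[:,2]<=z0+15)&(q[:,0]>40)&(q[:,0]<92)&(q[:,1]>y0)&(q[:,1]<y1)
        if k.sum()>3: print(y0,z0,np.median(q[k,0]).round(1),k.sum())
E
```

```text
clock: 13.92
position: [702.6, 123.4, 269.0]
tool_rot: [0.002, 0.553, 0.833, 0.0]
ft_force: [-0.0, -0.1, 1.0]
width: 0.7
clock: 14.25
position: [702.3, 122.9, 329.3]
tool_rot: [0.002, 0.553, 0.833, 0.0]
ft_force: [0.3, -0.3, 0.1]
width: 0.4
t 14.25 tcp [702.3 122.9 329.3] F [ 0.3 -0.3  0.1] w 0.4 j [-0.14  0.74 -0.24  1.09  0.17  1.33  0.04]
tcp case [128.5 -75.5 329.3] [-0.05638209  0.03102507  0.02735836]
```

```bash
python3 - <<'E'
from h import *
q,col,uv=cloud("side")
for z0 in range(75,345,15):
    m=(q[:,2]>z0)&(q[:,2]<=z0+15)&(q[:,0]>-150)&(q[:,0]<200)&(abs(q[:,1])<103)
    if m.sum()>3: print(z0,np.percentile(q[m,0],[2,25,50,75,98]).round(),m.sum(),col[m].mean(0).round())
st()
c=cam("side"); save("lid.png",c["color"][80:230,210:390],4)
E
```

```text
75 [ 97.  99. 100. 101. 106.] 143 [37. 24. 22.]
90 [ 96.  99. 100. 101. 106.] 148 [16. 11. 11.]
105 [ 96.  99. 100. 101. 108.] 149 [14. 10. 10.]
120 [ 96.  99. 100. 101. 111.] 155 [15. 10. 10.]
135 [ 97.  99. 100. 101. 106.] 151 [14.  9. 10.]
150 [ 96.  99. 100. 101. 108.] 157 [14.  9. 10.]
165 [ 96.  99. 100. 101. 107.] 160 [14.  8.  9.]
180 [ 96.  99. 100. 101. 109.] 168 [14.  8.  9.]
195 [ 97.  99. 100. 101. 107.] 161 [14.  8.  9.]
210 [ 97.  99. 100. 101. 108.] 163 [13.  8.  9.]
225 [ 97.  99. 100. 101. 106.] 176 [12.  8.  9.]
240 [ 97.  99. 100. 101. 106.] 168 [17. 12. 13.]
255 [ 98. 100. 101. 102. 108.] 186 [38. 18. 17.]
270 [ 98. 100. 103. 107. 111.] 121 [75. 46. 40.]
285 [ 99. 102. 103. 104. 106.] 36 [50. 46. 42.]
300 [100. 101. 102. 103. 105.] 38 [47. 43. 39.]
315 [ 99. 100. 102. 103. 107.] 43 [57. 50. 44.]
t 14.35 tcp [700.9 122.5 326.3] F [-0.6 -0.1 -0.4] w 0.7 j [-0.14  0.74 -0.24  1.09  0.17  1.33  0.04]
```

View pics/lid.png

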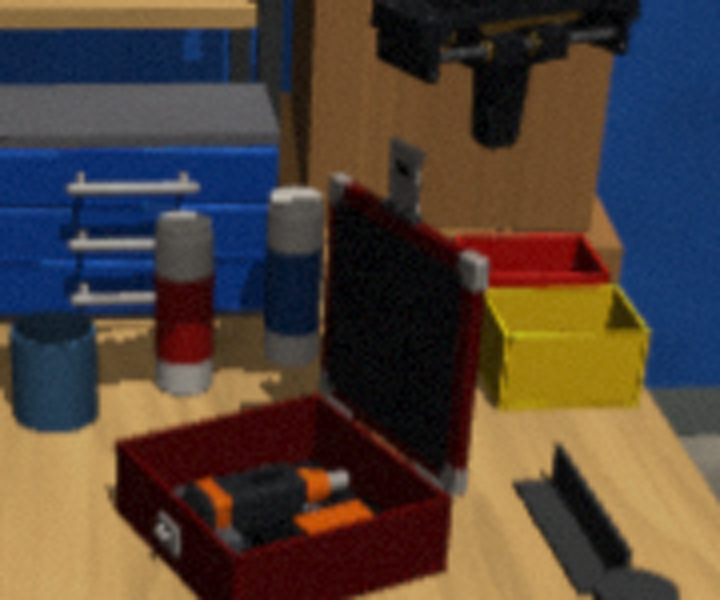

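```bash
python3 - <<'E'
from h import *
s,R=st(); c=cam("side")
print(proj(c,[s["position"],s["position"]+[0,0,20],s["position"]+[0,0,64]]), dep(c,334,110), dep(c,334,114),R.as_matrix().round(2).tolist())
print(proj(c,[[670.6,109.7,248.3]]), "lid top", proj(c,[C+95*X-75*Y+[0,0,270]]))
E
```

```text
t 14.4 tcp [700.8 122.4 325.8] F [ 0.8  0.4 -0.1] w 0.2 j [-0.14  0.74 -0.24  1.09  0.17  1.33  0.04]
[[331.94400612 123.31100288]
 [332.56805531 116.77638211]
 [333.98115073 102.01026501]] [700.34358765 111.4972267  369.84355506] [701.94933052 113.31695914 357.31213881] [[-0.39, 0.92, -0.0], [0.92, 0.39, -0.0], [-0.0, -0.0, -1.0]]
[[320.70179403 149.53364659]] lid top [[321.45883897 142.73951174]]
```

```bash
python3 - <<'E'
from h import *
import pickle
s=pickle.load(open("side0.pkl","rb")); p=np.array([236.2,578,215.2]); y=np.array([.378,.926,0])
print(proj(s,[p,p+44*y,p-44*y,p-44*y+[0,0,22]])*1.4)
c=cam("side")
q,col,uv=cloud("side"); k=(q[:,2]>290)&(q[:,2]<460)&(abs(q[:,0]-128)<40)&(abs(q[:,1]+75)<45)
for z0 in range(300,460,8):
    m=k&(q[:,2]>z0)&(q[:,2]<=z0+8)
    if m.sum()>2: print(z0,m.sum(),np.percentile(q[m,0],[3,97]).round(),np.percentile(q[m,1],[3,97]).round(),col[m].mean(0).round())
E
```

```text
[[261.24956113 156.30932558]
 [268.1962606  151.57303779]
 [253.99855406 161.2499946 ]
 [253.26408402 153.30560072]]
348 17 [115. 139.] [-87. -68.] [26. 22. 18.]
356 32 [112. 140.] [-88. -68.] [18. 16. 15.]
364 37 [111. 141.] [-88. -67.] [16. 15. 15.]
372 30 [111. 141.] [-87. -67.] [15. 14. 14.]
380 35 [111. 141.] [-89. -69.] [14. 13. 13.]
388 46 [110. 144.] [-89. -67.] [14. 13. 12.]
396 37 [108. 142.] [-88. -66.] [11. 11. 10.]
404 25 [ 97. 146.] [-90. -73.] [13. 12. 11.]
412 32 [ 97. 155.] [-110.  -56.] [21. 18. 16.]
420 83 [ 89. 157.] [-112.  -53.] [24. 22. 20.]
428 93 [ 94. 156.] [-112.  -64.] [29. 26. 21.]
436 85 [ 97. 162.] [-110.  -78.] [39. 31. 19.]
444 53 [ 93. 167.] [-101.  -95.] [22. 21. 19.]
452 71 [ 89. 165.] [-101.  -79.] [17. 18. 19.]
```

The tip is really about 22 mm above the reported TCP. Depth shows the tip at z 348 with 326 reported, and the earlier contact came at 270 with 248 reported. So the fingers had been resting on the lid's top edge and dragged it to about 1.57 rad, which is still open. I'll correct for this and go again.

```bash
python3 -m creep '[[-1,0.018,0.007,0,0,0,0],[-1,0,0,-0.03,0,0,0],[-1,0,0,-0.035,0,0,0],[-1,0,0,-0.03,0,0,0],[-1,0,0,-0.013,0,0,0]]'
python3 -m creep '[[-1,0,0,0,0,0,0],[-1,0,0,0,0,0,0]]'
python3 - <<'E'
from h import *
s,R=st(); p=incase(s["position"]);print(p)
prev=None
for th in list(np.arange(1.57,0.3,-.12))+[.26,.18,.11,.05,.02,0]:
    r=170; w=np.array([100-r*np.cos(th)+12*np.sin(th)+13, 70.5+r*np.sin(th)+12*np.cos(th)-22])
    if prev is None: print("start",w-[p[0],p[2]])
    else:
        d=w-prev; print(round(th,2),np.round(np.array([d[0]*X[0],d[0]*X[1],d[1]])/1000,4),w.round())
    prev=w
E
```

```text
clock: 14.97
position: [716.8, 129.0, 213.6]
tool_rot: [-0.002, 0.553, 0.833, -0.004]
ft_force: [-0.7, -0.6, -0.4]
width: 0.4
clock: 15.13
position: [719.4, 129.7, 218.5]
tool_rot: [0.0, 0.553, 0.833, -0.002]
ft_force: [-0.6, 0.8, -0.0]
width: 0.5
t 15.1333 tcp [719.4 129.7 218.5] F [-0.6  0.8 -0. ] w 0.5 j [-0.14  0.85 -0.23  1.18  0.19  1.13  0.02]
[146.9 -76.  218.5]
start [-2.20353793e+01  9.50201894e-03]
1.45 [-0.0188 -0.008   0.0002] [104. 219.]
1.33 [-0.0187 -0.008  -0.0023] [ 84. 216.]
1.21 [-0.0183 -0.0078 -0.0047] [ 64. 212.]
1.09 [-0.0177 -0.0075 -0.007 ] [ 45. 205.]
0.97 [-0.0168 -0.0071 -0.0093] [ 27. 196.]
0.85 [-0.0156 -0.0067 -0.0114] [ 10. 184.]
0.73 [-0.0143 -0.0061 -0.0133] [ -6. 171.]
0.61 [-0.0127 -0.0054 -0.0151] [-19. 156.]
0.49 [-0.0109 -0.0047 -0.0166] [-31. 139.]
0.37 [-0.009  -0.0038 -0.0179] [-41. 121.]
0.26 [-0.0065 -0.0028 -0.0174] [-48. 104.]
0.18 [-0.0036 -0.0015 -0.0131] [-52.  91.]
0.11 [-0.0023 -0.001  -0.0117] [-55.  79.]
0.05 [-0.0014 -0.0006 -0.0101] [-56.  69.]
0.02 [-0.0005 -0.0002 -0.0051] [-57.  64.]
0 [-0.0003 -0.0001 -0.0034] [-57.  60.]
```

```bash
python3 -m creep '[[-1,-0.01,-0.004,0,0,0,0],[-1,-0.01,-0.004,0,0,0,0],[-1,-0.009,-0.004,0,0,0,0],[-1,-0.009,-0.004,0,0,0,0],[-1,0,0,0,0,0,0]]'
python3 - <<'E'
from h import *
s,R=st();print(incase(s["position"]))
q,col,uv=cloud("side")
for z0 in(100,160,200,230):
    m=(q[:,2]>z0)&(q[:,2]<=z0+15)&(q[:,0]>40)&(q[:,0]<130)&(abs(q[:,1])<60)
    print(z0,np.median(q[m,0]).round(1))
E
```

```text
clock: 15.55
position: [682.6, 114.0, 222.1]
tool_rot: [0.002, 0.553, 0.833, 0.001]
ft_force: [0.6, 0.5, 0.4]
width: 0.4
t 15.55 tcp [682.6 114.  222.1] F [0.6 0.5 0.4] w 0.4 j [-0.12  0.78 -0.24  1.33  0.2   1.05  0.01]
[106.8 -76.  222.1]
100 95.5
160 89.0
200 84.8
230 81.5
```

The lid follows: 1.46 rad now. Continuing along the arc.

```bash
python3 -m creep '[[-1,-0.0188,-0.008,-0.003,0,0,0],[-1,-0.0183,-0.0078,-0.005,0,0,0],[-1,-0.0177,-0.0075,-0.007,0,0,0],[-1,-0.0168,-0.0071,-0.009,0,0,0],[-1,0,0,0,0,0,0]]'
python3 -m creep '[[-1,-0.0156,-0.0067,-0.0114,0,0,0],[-1,-0.0143,-0.0061,-0.0133,0,0,0],[-1,-0.0127,-0.0054,-0.0151,0,0,0],[-1,0,0,0,0,0,0]]'
python3 - <<'E'
from h import *
s,R=st();print(incase(s["position"]))
E
```

```text
clock: 16.02
position: [607.8, 81.6, 195.4]
tool_rot: [0.0, 0.553, 0.833, -0.003]
ft_force: [-0.6, -0.3, -0.2]
width: 0.4
clock: 16.35
position: [565.5, 63.9, 154.2]
tool_rot: [-0.001, 0.553, 0.833, -0.003]
ft_force: [-0.2, -0.4, -0.1]
width: 0.7
t 16.35 tcp [565.5  63.9 154.2] F [-0.2 -0.4 -0.1] w 0.7 j [-0.06  0.7  -0.22  1.79  0.24  0.68 -0.02]
[-20.5 -76.2 154.2]
```

```bash
python3 -m creep '[[-1,-0.0105,-0.0045,-0.0166,0,0,0],[-1,-0.0085,-0.0036,-0.0175,0,0,0],[-1,-0.006,-0.0026,-0.0165,0,0,0],[-1,0,0,0,0,0,0]]'
python3 -m creep '[[-1,-0.0036,-0.0015,-0.01,0,0,0],[-1,-0.002,-0.001,-0.01,0,0,0],[-1,-0.001,-0.0005,-0.008,0,0,0],[-1,0,0,0,0,0,0]]'
python3 - <<'E'
from h import *
s,R=st();print(incase(s["position"]))
q,col,uv=cloud("side")
for y0 in(-95,0,60):
  for x0 in(-100,-90,-20,20,60,90):
    m=(abs(q[:,0]-x0)<8)&(abs(q[:,1]-y0)<12)&(q[:,2]>40)&(q[:,2]<200)
    if m.sum()>2: print(y0,x0,np.median(q[m,2]).round(1),end=" ")
E
```

```text
clock: 16.68
position: [541.9, 54.2, 103.4]
tool_rot: [-0.0, 0.553, 0.833, -0.003]
ft_force: [-0.4, -0.6, 0.0]
width: 0.4
clock: 17.02
position: [537.0, 52.0, 76.5]
tool_rot: [0.001, 0.553, 0.833, -0.001]
ft_force: [-0.9, -0.3, 0.0]
width: 0.7
t 17.0167 tcp [537.   52.   76.5] F [-0.9 -0.3  0. ] w 0.7 j [-0.08  0.79 -0.17  1.94  0.29  0.43 -0.07]
[-51.4 -75.9  76.5]
-95 -100 69.5 -95 -90 93.5 -95 -20 89.8 -95 20 89.6 -95 60 70.4 -95 90 69.0 0 -100 69.3 0 -90 100.9 0 20 93.3 0 60 90.0 0 90 85.2 60 -100 96.3 60 -90 100.5 60 -20 97.4
```

```bash
python3 -m creep '[[-1,-0.001,0,-0.006,0,0,0],[-1,0,0,-0.005,0,0,0],[-1,0,0,-0.003,0,0,0],[-1,0,0,0,0,0,0]]'
python3 -m creep '[[-1,0,0,-0.003,0,0,0],[-1,0,0,0,0,0,0]]'
python3 -m creep '[[-1,0,0,-0.002,0,0,0],[-1,0,0,0,0,0,0]]'
```

```text
clock: 17.4
position: [534.9, 51.6, 62.5]
tool_rot: [0.001, 0.553, 0.833, -0.001]
ft_force: [-0.2, 0.1, -0.1]
width: 0.5
clock: 17.57
position: [535.0, 51.6, 60.2]
tool_rot: [0.001, 0.553, 0.833, -0.001]
ft_force: [-0.8, -0.8, 2.0]
width: 0.4
clock: 17.73
position: [535.0, 51.6, 60.0]
tool_rot: [0.002, 0.553, 0.833, -0.001]
ft_force: [-4.3, 0.2, 21.4]
width: 0.4
```

The lid is closed: contact at reported z 60 against 60.5 expected, with the force rising. I'll back off, move above the hasp and look.

```bash
python3 -m creep '[[-1,0,0,0.01,0,0,0],[-1,0,0,0.03,0,0,0],[-1,-0.01,0.003,0.04,0,0,0],[-1,-0.03,0.008,0,0,0,0],[-1,-0.03,0.008,0,0,0,0]]'
python3 -m creep '[[-1,-0.03,0.008,0,0,0,0],[-1,-0.018,0.004,0,0,0,0],[-1,0,0,0,0,0,0]]'
python3 - <<'E'
from h import *
s,R=st();print(incase(s["position"]))
q,col,uv=cloud("side")
for y0 in(-95,0,60):
  for x0 in(-97,-60,-20,20,60,90):
    m=(abs(q[:,0]-x0)<5)&(abs(q[:,1]-y0)<10)&(q[:,2]>40)&(q[:,2]<110)
    if m.sum()>2: print(y0,x0,np.median(q[m,2]).round(1),end=" ")
print()
for x0 in range(-165,-100,6):
    m=(abs(q[:,0]-x0)<3)&(abs(q[:,1])<25)&(q[:,2]>15)&(q[:,2]<180)
    if m.sum()>2: print(x0,np.percentile(q[m,2],[5,50,95]).round(1),np.percentile(q[m,1],[5,95]).round(),m.sum())
c=cam("side"); save("hasp.png",c["color"][130:240,225:345],5)
E
```

```text
clock: 18.15
position: [467.0, 71.0, 140.0]
tool_rot: [0.003, 0.554, 0.833, 0.002]
ft_force: [-0.4, 0.7, -0.7]
width: 0.4
clock: 18.4
position: [412.1, 82.9, 138.2]
tool_rot: [-0.001, 0.551, 0.834, -0.003]
ft_force: [1.0, -0.9, -0.4]
width: 0.3
t 18.4 tcp [412.1  82.9 138.2] F [ 1.  -0.9 -0.4] w 0.3 j [-0.21  0.59 -0.16  2.23  0.27  0.34 -0.2 ]
[-154.1    1.5  138.2]
-95 -97 65.6 -95 -60 71.9 -95 -20 72.8 -95 20 66.2 -95 60 69.6 -95 90 68.6 0 -97 78.1 0 -60 85.6 0 -20 85.5 0 20 85.5 0 60 86.2 0 90 83.9 60 -97 76.8 60 -60 86.3 60 -20 85.6 60 20 85.5 60 60 84.8 60 90 83.7 
-165 [166.3 171.3 179.9] [-10.  13.] 17
-159 [ 76.5  83.1 178.8] [-15.  15.] 23
-153 [ 76.9  81.2 176.5] [-18.  16.] 26
-147 [ 75.7 121.3 176. ] [-17.  10.] 18
-141 [ 75.4  78.  177.5] [-18.  18.] 23
-135 [76.2 77.5 78.5] [-18.  14.] 13
-129 [75.7 77.5 79.9] [-18.  15.] 14
-123 [76.5 77.7 79.9] [-20.  13.] 12
-117 [76.7 78.1 79.8] [-21.  16.] 14
-111 [41.1 77.  79.8] [-16.  18.] 20
-105 [28.8 48.8 80. ] [-21.  12.] 42
```

View pics/hasp.png

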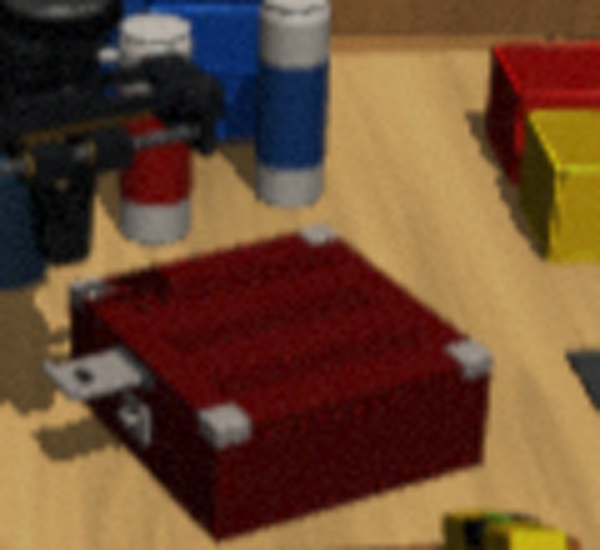

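The lid is flat and shut. The hasp sticks out horizontally at (95,375), with its slot at (85,378) and a staple on the case front at (130,420). I'll push off-centre (y -12) and nearer the hinge so the finger misses the staple.

```bash
python3 - <<'E'
from h import *
s,R=st(); p=incase(s["position"]); prev=p; tilt=(Ro.from_matrix(np.array([-Y,X,[0,0,-1]]).T)*R.inv()).as_rotvec(); print(tilt.round(4))
for ph in [1.57,1.37,1.17,.97,.77,.57,.37,.17,0,-.08]:
    r=24+13*max(ph,0)/1.57
    w=np.array([-104-r*np.sin(ph)-2*np.cos(ph)-13,-12,72.5-r*np.cos(ph)+2*np.sin(ph)-22])
    d=w-prev; print(ph,np.round((d[0]*X+d[1]*Y+[0,0,d[2]])/1000,4),w.round()); prev=w
E
```

```text
t 18.5 tcp [417.4  82.8 138.2] F [ 0.6 -0.5 -0.3] w 0.6 j [-0.2   0.59 -0.16  2.23  0.27  0.34 -0.19]Traceback (most recent call last):
  File "<stdin>", line 2, in <module>
  File "scipy/spatial/transform/_rotation.pyx", line 1143, in scipy.spatial.transform._rotation.Rotation.from_matrix
ValueError: Non-positive determinant (left-handed or null coordinate frame) in rotation matrix 0: [[ 0.39233712  0.9198215   0.        ]
 [-0.9198215   0.39233712  0.        ]
 [-0.          0.         -1.        ]].
```

```bash
python3 - <<'E'
from h import *
s,R=st(); p=incase(s["position"]); prev=p; print(p)
for ph in [1.57,1.37,1.17,.97,.77,.57,.37,.17,0,-.08]:
    r=24+13*max(ph,0)/1.57
    w=np.array([-104-r*np.sin(ph)-2*np.cos(ph)-13,-12,72.5-r*np.cos(ph)+2*np.sin(ph)-22])
    d=w-prev; print(ph,np.round((d[0]*X+d[1]*Y+[0,0,d[2]])/1000,4),w.round()); prev=w
E
```

```text
t 18.5 tcp [417.4  82.8 138.2] F [ 0.6 -0.5 -0.3] w 0.6 j [-0.2   0.59 -0.16  2.23  0.27  0.34 -0.19]
[-149.3   -0.7  138.2]
1.57 [ 0.0001 -0.0122 -0.0857] [-154.  -12.   52.]
1.37 [ 0.0018  0.0008 -0.0071] [-152.  -12.   45.]
1.17 [ 0.003   0.0013 -0.0062] [-149.  -12.   39.]
0.97 [ 0.0039  0.0017 -0.0052] [-145.  -12.   34.]
0.77 [ 0.0046  0.002  -0.004 ] [-140.  -12.   30.]
0.57 [ 0.005   0.0021 -0.0027] [-134.  -12.   27.]
0.37 [ 0.0051  0.0022 -0.0014] [-129.  -12.   26.]
0.17 [ 0.005   0.0021 -0.0002] [-123.  -12.   26.]
0 [0.0039 0.0017 0.0007] [-119.  -12.   26.]
-0.08 [ 0.0018  0.0008 -0.0001] [-117.  -12.   26.]
```

```bash
python3 -m creep '[[-1,0,-0.006,-0.02,0,0,0],[-1,0,-0.006,-0.03,0,0,0],[-1,0,0,-0.025,0,0,0],[-1,0,0,0,0,0,0]]'
python3 -m creep '[[-1,0,0,-0.01,0,0,0],[-1,0.002,0.001,-0.007,0,0,0],[-1,0.003,0.0013,-0.006,0,0,0],[-1,0.004,0.0017,-0.005,0,0,0],[-1,0,0,0,0,0,0]]'
python3 - <<'E'
from h import *
s,R=st();print(incase(s["position"]))
q,col,uv=cloud("side")
for x0 in range(-165,-100,6):
    m=(abs(q[:,0]-x0)<3)&(abs(q[:,1])<25)&(q[:,2]>15)&(q[:,2]<90)&(col.mean(1)>40)
    if m.sum()>2: print(x0,np.percentile(q[m,2],[5,50,95]).round(1),m.sum())
E
```

```text
clock: 18.83
position: [417.3, 69.8, 59.6]
tool_rot: [0.0, 0.553, 0.833, -0.003]
ft_force: [-0.6, -0.0, 0.2]
width: 0.4
clock: 19.25
position: [427.4, 75.1, 34.7]
tool_rot: [0.001, 0.553, 0.833, -0.0]
ft_force: [-0.1, 0.2, -0.4]
width: 0.7
t 19.25 tcp [427.4  75.1  34.7] F [-0.1  0.2 -0.4] w 0.7 j [-0.27  0.83 -0.02  2.27  0.37  0.05 -0.25]
[-143.1  -11.7   34.7]
-153 [48.6 50.6 52.3] 6
-147 [48.4 51.2 53.3] 9
-141 [50.4 50.6 53.5] 4
-129 [63.3 66.9 73.3] 4
-123 [60.8 66.  69.9] 8
-117 [67.4 69.5 72.6] 9
-111 [40.4 71.3 74.8] 14
-105 [27.2 41.6 78.5] 27
```

Hasp is folding (about 1.1 rad), but joint 6 is near its limit (0.05 against 0.04). I'll push outward without lowering further, which opens that joint.

```bash
python3 -m creep '[[-1,0.004,0.0017,0,0,0,0],[-1,0,0,0,0,0,0]]'; python3 -c "from h import *; st()"
python3 -m creep '[[-1,0.004,0.0017,0,0,0,0],[-1,0.004,0.0017,0,0,0,0],[-1,0,0,0,0,0,0]]'; python3 -c "from h import *; s,R=st();print(incase(s['position']))"
```

```text
clock: 19.47
position: [430.9, 76.5, 35.4]
tool_rot: [0.001, 0.553, 0.833, -0.0]
ft_force: [-0.4, 0.3, 0.2]
width: 0.3
t 19.4667 tcp [430.9  76.5  35.4] F [-0.4  0.3  0.2] w 0.3 j [-0.27  0.83 -0.03  2.26  0.37  0.06 -0.25]
clock: 19.72
position: [437.9, 79.5, 35.1]
tool_rot: [0.001, 0.553, 0.833, -0.001]
ft_force: [-1.9, -1.7, 2.1]
width: 0.7
t 19.7167 tcp [437.9  79.5  35.1] F [-1.9 -1.7  2.1] w 0.7 j [-0.26  0.83 -0.04  2.23  0.36  0.09 -0.25]
[-131.7  -11.8   35.1]
```

```bash
python3 -m creep '[[-1,0.004,0.0017,-0.002,0,0,0],[-1,0.004,0.0017,-0.002,0,0,0],[-1,0,0,0,0,0,0]]'
python3 -m creep '[[-1,0.003,0.0012,-0.001,0,0,0],[-1,0,0,0,0,0,0]]'
python3 -m creep '[[-1,0.002,0.0008,0,0,0,0],[-1,0,0,0,0,0,0]]'; python3 -c "from h import *; s,R=st();print(incase(s['position']))"
```

```text
clock: 19.97
position: [444.5, 82.4, 30.3]
tool_rot: [-0.0, 0.553, 0.833, -0.003]
ft_force: [-3.2, -2.0, -2.9]
width: 0.7
clock: 20.13
position: [444.7, 82.4, 29.8]
tool_rot: [-0.001, 0.553, 0.833, -0.005]
ft_force: [-8.7, -3.1, 3.1]
width: 0.3
clock: 20.3
position: [444.7, 82.4, 29.8]
tool_rot: [-0.002, 0.553, 0.833, -0.006]
ft_force: [-11.4, -3.4, 6.0]
width: 0.2
t 20.3 tcp [444.7  82.4  29.8] F [-11.4  -3.4   6. ] w 0.2 j [-0.26  0.84 -0.05  2.2   0.36  0.12 -0.25]
[-124.4  -11.8   29.8]
```

```bash
cat > hs.py <<'E'
from h import *
s,R=st();print(incase(s["position"]))
q,col,uv=cloud("side")
for z0 in range(12,90,6):
    m=(abs(q[:,2]-z0)<3)&(abs(q[:,1])<24)&(q[:,0]>-140)&(q[:,0]<-92)&(col.mean(1)>45)
    f=(abs(q[:,2]-z0)<3)&(q[:,1]>-95)&(q[:,1]<-35)&(q[:,0]>-140)&(q[:,0]<-92)
    print(z0,"hasp",np.percentile(q[m,0],[10,50,90]).round(1) if m.sum()>1 else "",m.sum(),"front wall",np.median(q[f,0]).round(1) if f.sum() else "")
E
python3 -m creep '[[-1,-0.004,-0.002,0,0,0,0],[-1,0,0,0,0,0,0]]';python3 hs.py
```

```text
clock: 20.47
position: [444.9, 82.4, 29.9]
tool_rot: [-0.0, 0.553, 0.833, -0.002]
ft_force: [-5.8, -1.5, 0.9]
width: 0.7
t 20.4667 tcp [444.9  82.4  29.9] F [-5.8 -1.5  0.9] w 0.7 j [-0.26  0.84 -0.05  2.21  0.36  0.1  -0.25]
[-124.2  -11.8   29.9]
12 hasp [-101.4 -100.3  -99.3] 2 front wall -99.1
18 hasp  0 front wall -99.1
24 hasp [-111.6 -110.1 -103.1] 12 front wall -99.5
30 hasp [-111.1 -107.3 -102.9] 14 front wall -99.1
36 hasp [-107.4 -107.4 -103. ] 3 front wall -99.5
42 hasp [-107.7 -106.5 -101.3] 7 front wall -99.0
48 hasp [-104.6 -102.6 -100.7] 2 front wall -99.6
54 hasp  1 front wall -99.1
60 hasp  1 front wall -100.2
66 hasp  0 front wall -99.4
72 hasp  0 front wall -99.3
78 hasp  0 front wall -99.1
84 hasp  0 front wall -97.1
```

```bash
python3 -m creep '[[-1,-0.008,-0.003,0,0,0,0],[-1,-0.01,-0.004,0,0,0,0],[-1,-0.006,-0.02,0.01,0,0,0],[-1,0,-0.03,0.02,0,0,0],[-1,0,-0.03,0.02,0,0,0]]'
python3 -m creep '[[-1,0,-0.03,0.02,0,0,0],[-1,0,-0.03,0.02,0,0,0],[-1,0,0,0,0,0,0]]';python3 hs.py; python3 - <<'E'
from h import *
t=cam("top");s=cam("side")
im=np.zeros((600,800,3),np.uint8)
im[:600,:480]=cv2.resize(s["color"][170:245,225:285],None,fx=8,fy=8)
im[:400,480:]=cv2.resize(t["color"][150:250,180:260],None,fx=4,fy=4)
save("fin.png",im)
E
```

```text
clock: 20.93
position: [425.0, -3.2, 80.3]
tool_rot: [0.002, 0.551, 0.834, 0.0]
ft_force: [1.8, 0.0, -0.7]
width: 0.7
clock: 21.18
position: [425.9, -72.5, 123.0]
tool_rot: [0.006, 0.559, 0.829, -0.0]
ft_force: [0.7, 1.1, 0.1]
width: 0.6
t 21.1833 tcp [425.9 -72.5 123. ] F [0.7 1.1 0.1] w 0.6 j [ 0.21  0.63 -0.24  2.23  0.48  0.32 -0.06]
[-202.5 -146.8  123. ]
12 hasp  0 front wall -99.5
18 hasp  1 front wall -99.7
24 hasp [-111.5 -110.5 -108.8] 8 front wall -99.3
30 hasp [-110.6 -109.2 -107.7] 8 front wall -99.8
36 hasp [-109.6 -108.1 -106.5] 4 front wall -99.6
42 hasp [-111.9 -110.3 -108.8] 2 front wall -99.7
48 hasp [-109.3 -108.  -106.7] 2 front wall -99.9
54 hasp [-107.7 -107.1 -106.7] 4 front wall -99.3
60 hasp  0 front wall -98.8
66 hasp  1 front wall -99.3
72 hasp  0 front wall -99.4
78 hasp  1 front wall -99.2
84 hasp  0 front wall -96.7
```

View pics/fin.png

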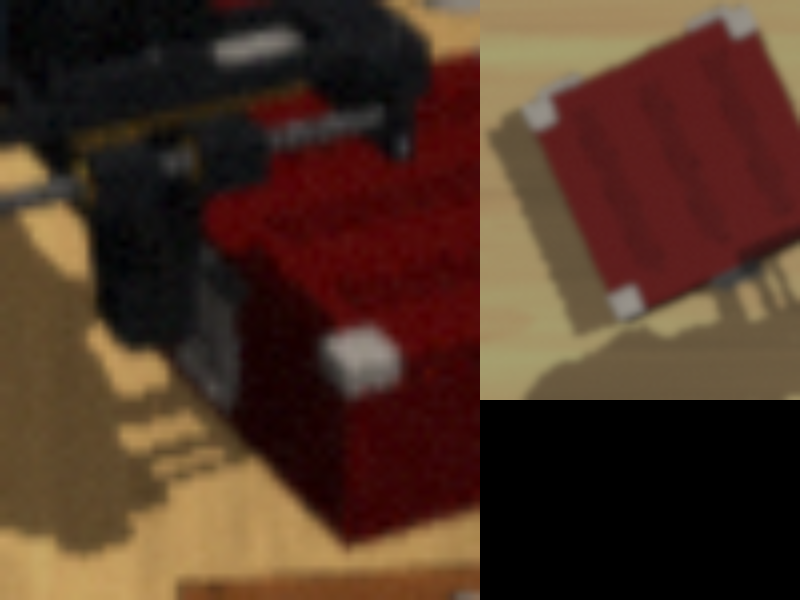

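The lid is shut and the hasp hangs down at (215,335). Depth leaves a few hundredths of a radian in doubt. I'll press it once more lower down, with the jaws turned so the fingers' narrow side faces the case.

```bash
python3 -m creep '[[-1,0.004,0.01,0,0,0,0.12],[-1,0.004,0.01,0,0,0,0.12],[-1,0,0.01,0,0,0,0.12],[-1,0,0.01,0,0,0,0.12],[-1,0,0.01,0,0,0,0.12]]'
python3 -m creep '[[-1,0,0.01,0,0,0,0.12],[-1,0,0.01,0,0,0,0.12],[-1,0,0.01,0,0,0,0.12],[-1,0,0.01,0,0,0,0.12],[-1,0,0.01,0,0,0,0.12]]'
python3 -m creep '[[-1,0,0.01,0,0,0,0.12],[-1,0,0.01,0,0,0,0.12],[-1,0,0.01,0,0,0,0.12],[-1,0,0,0,0,0,0]]'
python3 -c "
from h import *
to(C-130*X-20*Y+[0,0,60],Y,[0,0,-1])"
```

```text
clock: 21.75
position: [431.7, -10.6, 119.4]
tool_rot: [0.001, 0.277, 0.961, 0.0]
ft_force: [0.1, 0.1, 0.2]
width: 0.5
clock: 22.17
position: [431.2, 39.5, 119.4]
tool_rot: [0.001, -0.019, 1.0, 0.001]
ft_force: [-1.2, -0.2, 0.0]
width: 0.5
clock: 22.5
position: [431.2, 71.2, 119.6]
tool_rot: [0.002, -0.198, 0.98, 0.002]
ft_force: [1.2, 0.8, -0.7]
width: 0.2
t 22.5 tcp [431.2  71.2 119.6] F [ 1.2  0.8 -0.7] w 0.2 j [ 0.14  0.7  -0.65  2.2   0.89  0.52  0.77]
shift m [ 0.0116  0.0014 -0.0596] rotvec [-0.0055  0.0027  0.0052]
```

```bash
python3 -m creep '[[-1,0.011,0.001,0,-0.005,0.003,0.005],[-1,0,0,-0.03,0,0,0],[-1,0,0,-0.03,0,0,0],[-1,0,0,-0.02,0,0,0],[-1,0,0,0,0,0,0]]'
python3 -c "from h import *; s,R=st();print(incase(s['position']))"
python3 -m creep '[[-1,0,0,-0.02,0,0,0],[-1,0,0,0,0,0,0]]'
python3 -m creep '[[-1,0.004,0.0017,0,0,0,0],[-1,0.004,0.0017,0,0,0,0],[-1,0,0,0,0,0,0]]'
python3 -c "from h import *; s,R=st();print(incase(s['position']))"
```

```text
clock: 22.92
position: [440.1, 67.8, 37.0]
tool_rot: [-0.003, -0.196, 0.981, -0.002]
ft_force: [-1.2, -0.9, -0.6]
width: 0.5
t 22.9167 tcp [440.1  67.8  37. ] F [-1.2 -0.9 -0.6] w 0.5 j [-0.    0.85 -0.42  2.21  1.18  0.34  0.52]
[-134.3  -23.3   37. ]
clock: 23.08
position: [441.4, 68.0, 18.7]
tool_rot: [-0.002, -0.196, 0.981, -0.002]
ft_force: [0.2, -0.3, -0.1]
width: 0.5
clock: 23.33
position: [451.3, 71.6, 21.1]
tool_rot: [0.0, -0.195, 0.981, -0.002]
ft_force: [-0.2, 0.8, 0.7]
width: 0.5
t 23.3333 tcp [451.3  71.6  21.1] F [-0.2  0.8  0.7] w 0.5 j [-0.03  0.88 -0.38  2.19  1.23  0.31  0.47]
[-122.6  -24.3   21.1]
```

```bash
for k in 1; do
python3 -m creep '[[-1,0.002,0.0028,0,0,0,0],[-1,0,0,0,0,0,0]]'
python3 -m creep '[[-1,0.002,0.0018,0,0,0,0],[-1,0,0,0,0,0,0]]'
python3 -m creep '[[-1,0.002,0.0008,0,0,0,0],[-1,0,0,0,0,0,0]]'
done
python3 -c "from h import *; s,R=st();print(incase(s['position']))"
```

```text
clock: 23.5
position: [452.6, 74.1, 20.7]
tool_rot: [0.0, -0.195, 0.981, -0.002]
ft_force: [-0.4, 0.4, 0.0]
width: 0.6
clock: 23.67
position: [453.1, 74.3, 20.2]
tool_rot: [-0.002, -0.195, 0.981, -0.003]
ft_force: [-1.7, -1.3, 1.4]
width: 0.2
clock: 23.83
position: [453.1, 74.3, 19.9]
tool_rot: [-0.003, -0.195, 0.981, -0.003]
ft_force: [-6.0, -2.6, 4.5]
width: 0.7
t 23.8333 tcp [453.1  74.3  19.9] F [-6.  -2.6  4.5] w 0.7 j [-0.02  0.89 -0.4   2.18  1.2   0.34  0.5 ]
[-119.8  -22.5   19.9]
```

```bash
python3 -m creep '[[-1,-0.006,-0.003,0,0,0,0],[-1,-0.012,-0.005,0,0,0,0],[-1,-0.003,-0.02,0.025,0,0,0],[-1,0,-0.03,0.03,0,0,0],[-1,0,-0.03,0.03,0,0,0]]'
python3 -m creep '[[-1,0,-0.04,0.03,0,0,0],[-1,0,-0.04,0.03,0,0,0],[-1,0,-0.04,0.01,0,0,0],[-1,0,-0.04,0,0,0,0],[-1,0,0,0,0,0,0]]'
python3 hs.py; python3 - <<'E'
from h import *
import pickle
q,col,uv=cloud("side")
for x0,y0 in((-80,-80),(-80,80),(0,0),(80,-80),(80,80)):
    m=(abs(q[:,0]-x0)<10)&(abs(q[:,1]-y0)<10)&(q[:,2]>40)&(q[:,2]<130); print(x0,y0,np.median(q[m,2]).round(1))
# scene change elsewhere
a=pickle.load(open("top0.pkl","rb"));b=cam("top")
d=(np.abs(cv2.GaussianBlur(a["color"],(5,5),0).astype(int)-cv2.GaussianBlur(b["color"],(5,5),0)).max(2)>45).astype(np.uint8)
n,l,s,c=cv2.connectedComponentsWithStats(d)
print([(s[i].tolist()) for i in range(1,n) if s[i,4]>15])
E
```

```text
clock: 24.25
position: [434.7, -8.8, 103.0]
tool_rot: [-0.001, -0.198, 0.98, -0.001]
ft_force: [0.5, -0.1, -0.9]
width: 0.1
clock: 24.67
position: [434.1, -166.2, 162.3]
tool_rot: [-0.001, -0.188, 0.982, -0.005]
ft_force: [-0.2, 0.0, -0.1]
width: 0.3
t 24.6667 tcp [ 434.1 -166.2  162.3] F [-0.2  0.  -0.1] w 0.3 j [ 0.73  0.66 -0.75  2.08  0.74  0.69  1.42]
[-231.6 -236.3  162.3]
12 hasp  0 front wall -98.7
18 hasp  1 front wall -99.9
24 hasp [-108.9 -102.9 -100.6] 5 front wall -98.9
30 hasp  1 front wall -99.6
36 hasp [-102.7 -101.6 -100.6] 2 front wall -98.9
42 hasp  0 front wall -99.1
48 hasp  0 front wall -99.7
54 hasp  0 front wall -99.6
60 hasp  0 front wall -100.1
66 hasp  0 front wall -99.7
72 hasp  0 front wall -99.7
78 hasp  0 front wall -99.1
84 hasp  0 front wall -97.4
-80 -80 83.7
-80 80 nan
0 0 86.1
80 -80 84.2
80 80 83.7
[[152, 144, 119, 86, 3374], [243, 171, 13, 17, 123], [312, 195, 17, 14, 172], [331, 196, 13, 8, 71], [299, 199, 6, 11, 55], [344, 204, 8, 6, 29], [194, 210, 255, 192, 15595], [220, 212, 5, 4, 16], [47, 275, 227, 137, 13248], [0, 282, 42, 64, 2088]]
  return _methods._mean(a, axis=axis, dtype=dtype,
  ret = ret.dtype.type(ret / rcount)
```

```bash
sed -i 's/>45)$/>-1)/' hs.py; python3 hs.py | head -16
```

```text
t 24.8167 tcp [ 435.4 -156.2  162.4] F [ 0.7  1.  -0.1] w 0.2 j [ 0.71  0.66 -0.76  2.08  0.74  0.68  1.42]
[-226.6 -227.6  162.4]
12 hasp [-100.8  -99.9  -99.1] 2 front wall -99.4
18 hasp [-108.5 -101.4  -99.1] 5 front wall -99.1
24 hasp [-110.9 -103.7  -99.5] 11 front wall -100.2
30 hasp [-107.1 -103.2  -98.9] 6 front wall -99.8
36 hasp [-102.4 -100.8  -98.6] 4 front wall -99.1
42 hasp [-101.  -100.8 -100.8] 3 front wall -100.0
48 hasp [-102.6  -99.8  -99. ] 5 front wall -99.8
54 hasp  0 front wall -99.3
60 hasp  0 front wall -99.6
66 hasp  0 front wall -99.4
72 hasp  0 front wall -98.6
78 hasp  0 front wall -99.1
84 hasp  0 front wall -98.1
```

```bash
python3 -m creep '[[-1,0,-0.03,0.035,0,0,0],[-1,0,-0.03,0.035,0,0,0],[-1,0,-0.03,0.035,0,0,0],[-1,0,-0.03,0.035,0,0,0],[-1,0,-0.03,0.035,0,0,0]]'
python3 -m creep '[[-1,0,-0.03,0.03,0,0,0],[-1,0,-0.03,0.03,0,0,0],[-1,0,-0.03,0.03,0,0,0],[-1,0,-0.03,0.03,0,0,0],[-1,0,0,0,0,0,0]]'
python3 hs.py | head -16
```

```text
clock: 25.28
position: [435.8, -290.6, 322.1]
tool_rot: [-0.0, -0.198, 0.98, -0.002]
ft_force: [1.4, -0.7, -1.0]
width: 0.2
clock: 25.7
position: [437.7, -414.9, 442.9]
tool_rot: [0.003, -0.192, 0.981, -0.006]
ft_force: [-0.1, 0.7, -0.3]
width: 0.7
t 25.7 tcp [ 437.7 -414.9  442.9] F [-0.1  0.7 -0.3] w 0.7 j [ 1.14  0.58 -0.93  1.24  0.47  1.52  2.24]
[-325.9 -466.4  442.9]
12 hasp [-99.3 -99.2 -98.7] 4 front wall -99.1
18 hasp [-100.   -98.6  -98.5] 3 front wall -99.3
24 hasp [-111.6 -109.7 -101.3] 20 front wall -99.5
30 hasp [-110.5 -107.9 -100.2] 14 front wall -99.5
36 hasp [-108.6 -107.1  -99.2] 14 front wall -99.3
42 hasp [-109.7 -107.7 -101.3] 15 front wall -99.1
48 hasp [-108.5 -106.6  -98.7] 14 front wall -99.6
54 hasp [-109.8 -107.1 -100.7] 12 front wall -99.5
60 hasp [-109.  -107.7  -98.9] 14 front wall -100.2
66 hasp [-108.4 -107.2  -99.3] 12 front wall -99.8
72 hasp [-109.3 -107.9 -105.1] 15 front wall -99.4
78 hasp [-108.2 -103.5  -98.8] 31 front wall -99.1
84 hasp [-98.6 -95.4 -92.6] 20 front wall -96.6
```

The hasp face stays at x -107 to -108 from z 72 down to z 30, with only the curl further out, so it is flat. Handing in.

```bash
python3 -m creep '[[-1,0,0,0,0,0,0],[-1,0,0,0,0,0,0]]'; python3 -c "from bench import bot; print(bot.sign_off())"
```

```text
clock: 25.92
position: [436.0, -406.9, 437.2]
tool_rot: [-0.001, -0.198, 0.98, -0.001]
ft_force: [0.1, -0.4, -0.7]
width: 0.4
the job is handed in; nothing more can be done
None
```

I laid the grinder flat in the recess with its nose towards the hinge, pushed the lid shut along its arc, and then folded the hasp down. I handed the job in at about 26 s, with the arm clear of everything.

**Last checks**
- **Grinder:** before the lid was shut, its top read 44–48 mm along the body (48 expected), its middle was about 1 mm off in x, and it lay about 3° askew between the ribs.
- **Lid:** the pressing force rose at the expected closed height, and the depth readings were level where visible. One of the five spots had no reading.
- **Hasp:** its face stayed at one depth from z 72 to z 30 mm, with only the curled end further out. A second press lower down did not move it.

**What disagreed**
- **Finger height:** the fingertips were really about 22 mm above the reported TCP. My first try at the lid therefore rested on its top edge at up to about 8 N and dragged it back, from 1.49 to about 1.57 rad. I corrected for this before closing it.
- **Joint 6:** it came to 0.05 rad, close to its 0.04 limit, during the first hasp push.
- **Other objects:** I did not check each one. The before-and-after comparison of the top picture was not conclusive, because the arm, the lid and shadows had also changed. I felt no unexpected contact other than the one on the lid.

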